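# Chock the row of tube offcuts

### The job

Stand the jar of nails upright out of the way, roll the stray steel tube up to the other two so that all three lie side by side, tight against the wooden stop, and slide the yellow wedge in square, thin edge first, until it sits snug under the outer side of that tube near its middle. Leave the row locked between stop and wedge, and do not knock the jar over or shift the paint brush and the carton at the back.

Things in the scene. Friction and masses are not known exactly. Their poses are not given: they have to be found in the camera images.
- stop: Wooden batten screwed to the bench, cannot move: 150 mm long (its x axis), 44 mm thick (y), 47 mm high. Origin: centre of its underside. Its smooth face towards its own -y (22 mm from the origin) is the one that the tubes lie against; the row grows in its -y direction, which points roughly to the robot's right.
- tube_a: Steel tube offcut lying on its side, 76 mm outside diameter, 130 mm long, about 0.55 kg, rolls freely. Origin: middle of its axis, 38 mm above the bench; x runs along the tube, y and z turn as it rolls. First in the row: lies against the stop.
- tube_b: Second tube, the same, lying against tube_a.
- tube_c: The stray tube, the same as tube_a, with a gap of 90 to 125 mm between it and tube_b and a little crooked to it. In the finished row its axis lies 212 mm from the stop's origin in the stop's -y direction.
- wedge: Loose yellow wedge chock with a rubber sole, 80 mm wide (x), 90 mm long (y), 44 mm high, about 0.22 kg. Origin: centre of its underside. The thin edge (3 mm) is at +y, the sloped face rises from it at 35 degrees to a flat top, and the upright back face is at -y, 45 mm from the origin. It stands behind tube_c on the side away from the row, thin edge roughly towards the tube. When it sits snug, the tube's axis lies 61 mm from its origin along its +y.
- jar (a point): Centre, 42 mm up, of the glass jar of nails with a tan lid: round, 62 mm diameter (lid 56 mm), 85 mm high, 0.3 kg, standing upright in the gap between tube_b and tube_c, at least 7 mm clear of both. Grip it at about this height with one finger before and one behind it, along the tubes. A clear place for it: the empty bench between the stop and the robot, round x 0.38, y 0.19.
- paint_brush: Flat brush, 52x232x19 mm, lying at the back edge of the bench; leave alone. Origin: centre of its underside.
- soap_box: Small white carton, 55x85x30 mm, at the back edge; leave alone. Origin: centre of its underside.

How it is judged:
By the outcome, as a careful person would: the job done as asked, in the order asked, and still so for the second after the job is handed in, with the robot touching nothing.
It also fails if it takes over 67 s, if anything falls off the work surface, if the arm or the gripper's body presses on something with over 40 N, if the wrist force passes 120 N, or if a joint passes its speed limit or range.

### The arm

A 6-joint arm with a two-finger parallel gripper is mounted at the origin on the work surface; the furniture and walls round the work are solid. World frame = base frame: x ahead of the robot, y to its left, z up, the work surface at z = 0. Lengths are in m, angles in rad, forces in N, time in s.
With the tool pointing down it reaches from about 0.375 to 0.9 m from the base axis. Payload 3.1 kg.
Tool frame: the origin (TCP) lies at the very end of the fingers, on their centre line; the grasp point (between the pads) lies 19 mm behind it; z points along the fingers, y is the direction in which the jaws open and shut (so a half turn about z gives the same grasp; the last joint's range is limited). The gripper opens to 87 mm and grips with 3 to 60 N. Pads are 19 mm wide; open, the fingers measure 117 mm over their backs; the gripper's body (75 mm by 190 mm) begins 51 mm behind the grasp point.
Start: joints at [-1.494, 0.527, 1.433, -0, 1.181, -0.178], TCP at [0.158, -0.605, 0.223] pointing down, gripper open.
Joint ranges: [-3.08, 3.08], [-0.75, 2.2], [0.22, 2.44], [-1.43, 4.57], [0, 2.65], [-2.85, 2.85]. Speed limits (rad/s): [2.79, 2.79, 3.14, 3.14, 3.14, 3.14].

### API

Orientations are given as a unit quaternion [x, y, z, w].
In Python, from rig import robot, optics gives the robot as it stands.
- The arm moves only by the shell command python3 -m inch 'ROWS' [FORCE]. ROWS is JSON, a list of rows, each an object of numbers: "ax", "ay", "az": the turn, a rotation vector about the tool's x, y, z in rad; "dx", "dy", "dz": the shift along the tool's x, y, z in mm; "gripper": the opening in per cent of the stroke, from 0 (shut) to 100 (fully open). In form: [{"ax": .., "ay": .., "az": .., "dx": .., "dy": .., "dz": .., "gripper": ..}, ...]. A call has 1 to 8 rows; each row shifts and turns the commanded pose from where the row before left it, along the tool's axes as they then stand; what a row does not reach is not made up. A row lasts 1/10 s, in which the tool goes at most 50 mm and 8.59 degrees, less where a joint would pass 70% of its speed; a pose out of reach is approached as far as the arm can. A call with a gripper value outside its range is refused whole. The fingers move at their own pace and stop on an object; FORCE is the grip in N (left out, the last holds). Time passes only in rows, so rows that do not move let the fingers close. It gives the time, the measured TCP pose, the force and the opening at its end, in the units of the state.
- robot.get_obs(): the state, without advancing time (a new reading comes with each control period).
- optics.camera(name): name is "scene" or "top" or "wrist"; returns a dict with "img" (400x640x3 uint8, red, green, blue), "depth" (400x640 float32, m along the optical axis (not along the pixel's ray), 0 where there is no reading), "camera_matrix" (3x3 intrinsics, pixels), "position" and "attitude" of the camera in the world. Camera axes: x right, y up, looking along -z (the intrinsics and any distortion apply to the point x, -y, -z); pixel columns grow to the right and rows downward; lengths in m; the calibration is good to about 2 mm. A picture is of the moment at which its call begins.
- robot.hand_in(): hands the job in, once; it reports no verdict.
The state is a dict: "time": time; "q": joint angles; "joint_velocities": joint speeds; "joint_torque": joint torques, N m; "position": TCP position; "tool_rot": TCP orientation; "ft_force": force on the tool from outside, world axes, zero at the start; "moment": the same for the moment, N m; "grip_width": finger opening in m.
Only numpy, scipy, OpenCV 4.12 (cv2) and the standard library are available. Lean on these libraries where they do the work, as an engineer would, in place of code of your own. Each camera call takes 0.05 s, during which the arm holds its last target.

## Working session

There is one attempt and no reset: what is moved stays moved. The work goes in short steps, Python scripts to look and compute and a shell command to move; the robot and the scene stay as the last step left them, time stands still between calls to the robot, and variables do not carry over. Pictures are saved under pics/ and viewed, and the job is handed in when it is done.

```bash
mkdir -p pics; ls; cat > h.py <<'E'
import numpy as np, cv2
from rig import robot, optics
from scipy.spatial.transform import Rotation as R
def cam(n):
    c=optics.camera(n); np.savez('/tmp/'+n,**{k:np.array(v) for k,v in c.items()}); return c
def load(n): return dict(np.load('/tmp/'+n+'.npz'))
def Rm(c):
    a=np.array(c['attitude']); return a if a.shape==(3,3) else R.from_quat(a).as_matrix()
def cloud(c):
    K=np.array(c['camera_matrix']); d=c['depth']; h,w=d.shape
    u,v=np.meshgrid(np.arange(w),np.arange(h))
    P=np.stack([(u-K[0,2])/K[0,0]*d,-(v-K[1,2])/K[1,1]*d,-d],-1)
    W=P@Rm(c).T+np.array(c['position']); W[d==0]=np.nan; return W
def save(c,n): cv2.imwrite('pics/'+n,cv2.cvtColor(c['img'],cv2.COLOR_RGB2BGR))
E
python3 - <<'E'
from h import *
for n in('scene','top','wrist'):
    c=cam(n); save(c,n+'0.png'); print(n,c['position'],c['attitude'],c['camera_matrix'],[k for k in c])
print(robot.get_obs())
E
```

```text
pics
scene [ 1.00854045 -0.11342711  0.80359451] [0.19565551 0.17796878 0.62593286 0.73365802] [[462.96404817   0.         319.45609136]
 [  0.         462.96404817 201.19484576]
 [  0.           0.           1.        ]] ['img', 'depth', 'camera_matrix', 'position', 'attitude']
top [ 0.47342246 -0.07335762  0.93956562] [-0.05325936  0.04443576  0.7061586  -0.70464809] [[374.73040091   0.         322.26299226]
 [  0.         374.73040091 196.77281486]
 [  0.           0.           1.        ]] ['img', 'depth', 'camera_matrix', 'position', 'attitude']
wrist [ 0.22800256 -0.58574028  0.38320643] [-0.10424756  0.08207975 -0.60586414  0.78442591] [[300.69650894   0.         320.37633119]
 [  0.         300.69650894 194.05716883]
 [  0.           0.           1.        ]] ['img', 'depth', 'camera_matrix', 'position', 'attitude']
{'time': 0.15, 'q': array([-1.49350283e+00,  5.28272910e-01,  1.43358072e+00, -3.63988064e-05,
        1.18137612e+00, -1.78538729e-01]), 'joint_velocities': array([-2.81331991e-04, -1.75739955e-03, -3.18686173e-03, -1.39880556e-03,
        9.77457748e-05,  3.80582994e-04]), 'joint_torque': array([ 2.41072921e-04, -4.40428519e+01, -1.76842207e+01,  6.33358606e-02,
        5.52228314e-02, -9.19482022e-05]), 'position': array([ 0.15810907, -0.60411008,  0.22179263]), 'tool_rot': array([ 9.91828668e-01,  1.27574381e-01,  2.46097240e-05, -8.18350205e-04]), 'ft_force': array([-0.16904076,  1.04849351,  0.31304749]), 'moment': array([ 0.0143454 ,  0.01959111, -0.04280829]), 'grip_width': 0.08657571587340997}
```

View pics/scene0.png

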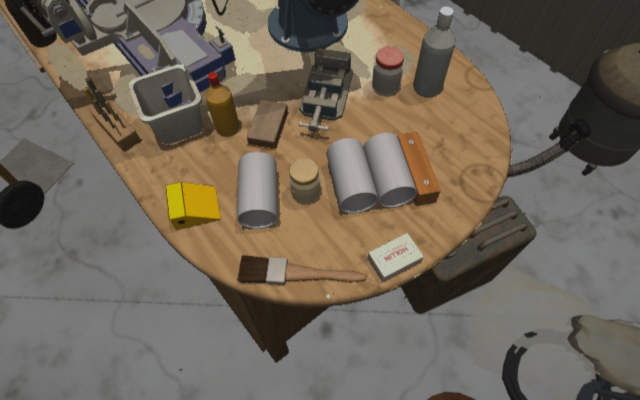

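View pics/top0.png

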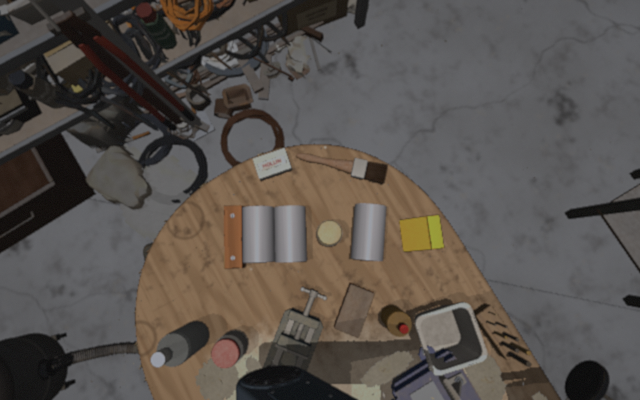

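The scene view shows the stop (orange, 418,168), tubes a, b, jar (305,180), stray tube (258,190) and wedge (193,203). In the top view they sit at about (233,237), (258,234), (290,234), (330,233), (369,232) and (421,233). Next I'll measure them.

```bash
python3 - <<'E'
from h import *
c=load('top'); img=c['img'][130:350,180:500]; 
cv2.imwrite('pics/topcrop.png',cv2.cvtColor(cv2.resize(img,None,fx=2.5,fy=2.5,interpolation=cv2.INTER_CUBIC),cv2.COLOR_RGB2BGR))
# rectified world top map from both clouds
for n in('top','scene'):
    c=load(n); W=cloud(c); print(n,'table z',np.nanmedian(W[...,2][(abs(W[...,2])<0.02)]))
    m=np.isfinite(W[...,2])&(W[...,2]>0.012)&(W[...,2]<0.3)
    S=1000;H=np.zeros((600,800,3),np.uint8)
    # map: col = (0.3 - y)*1000 ; row=(0.85-x)*1000
    P=W[np.isfinite(W[...,2])];I=c['img'][np.isfinite(W[...,2])]
    o=np.argsort(P[:,2]);P=P[o];I=I[o]
    k=(P[:,2]>-.03)
    P=P[k];I=I[k]
    col=((0.35-P[:,1])*S).astype(int);row=((0.85-P[:,0])*S).astype(int)
    for a in(0,1,2):
      for b in (0,1,2):
        r=row+a;q=col+b;g=(r>=0)&(r<600)&(q>=0)&(q<800); H[r[g],q[g]]=I[g]
    for t in range(0,800,100):
        cv2.putText(H,f'{0.35-t/1000:.2f}',(t,10),0,.35,(255,255,255)); H[:,t]//=2
    for t in range(50,600,100):
        cv2.putText(H,f'{0.85-t/1000:.2f}',(0,t),0,.35,(255,255,255)); H[t]//=2
    cv2.imwrite(f'pics/map_{n}.png',H[...,::-1])
E
```

```text
top table z 0.0006664028088348428
scene table z 0.0007683207002361359
```

View pics/topcrop.png

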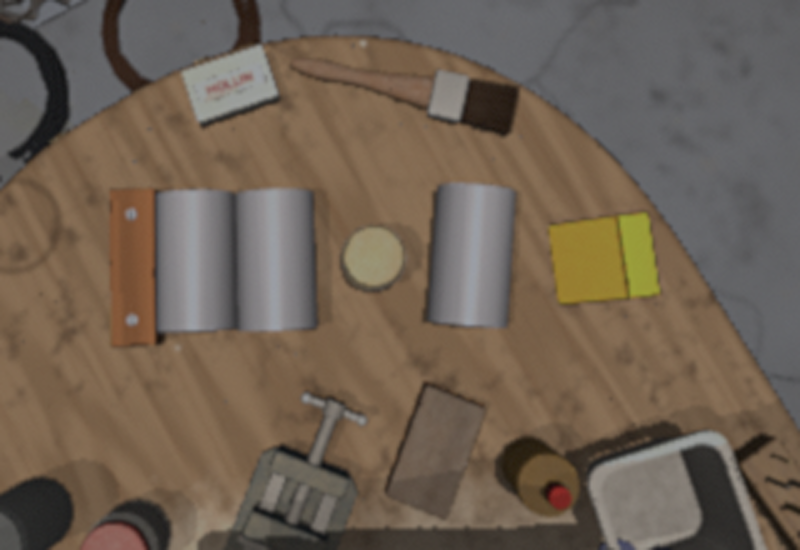

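View pics/map_top.png

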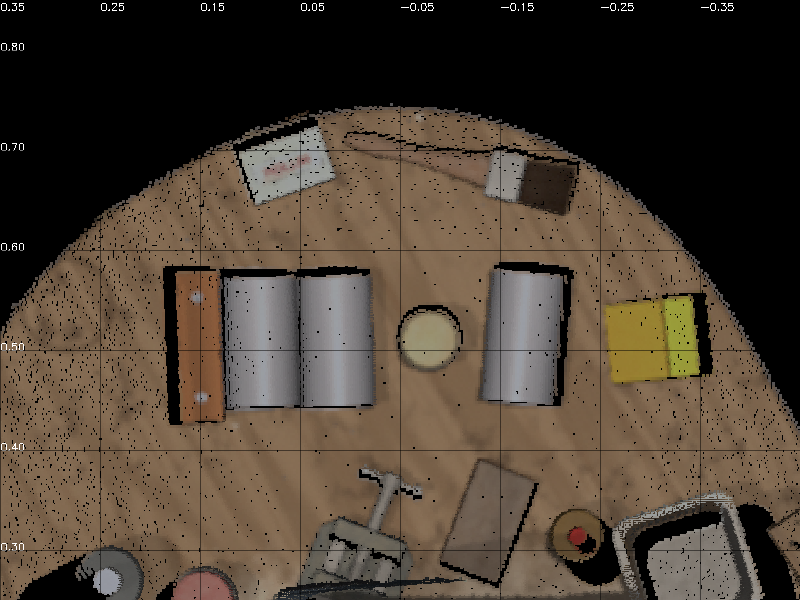

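View pics/map_scene.png

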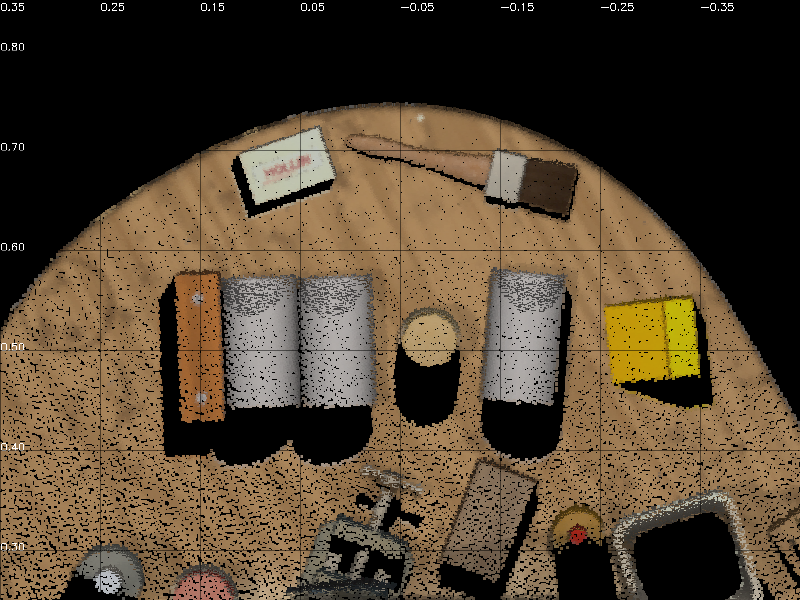

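Both views agree on the map. The jar lid is at about (0.51,-0.08), tube c runs around y -0.18, and the wedge's thin edge is near y -0.255. Next I'll fit the poses and find the obstacle heights.

```bash
cat > fit.py <<'E'
from h import *
def fits(names=('top','scene'),tubes=None,verbose=1):
  for n in names:
    c=load(n); W=cloud(c).reshape(-1,3); I=c['img'].reshape(-1,3); hsv=cv2.cvtColor(c['img'],cv2.COLOR_RGB2HSV).reshape(-1,3)
    ok=np.isfinite(W[:,2]); W=W[ok];hsv=hsv[ok]
    b=lambda x0,x1,y0,y1,z0,z1:(W[:,0]>x0)&(W[:,0]<x1)&(W[:,1]>y0)&(W[:,1]<y1)&(W[:,2]>z0)&(W[:,2]<z1)
    def rect(P):
        r=cv2.minAreaRect((P[:,:2]*1000).astype(np.float32)); return [np.round(v,1) for v in r]
    s=W[b(.40,.60,.11,.21,.04,.053)&(hsv[:,0]<15)&(hsv[:,1]>110)]
    if len(s)>10: print(n,'stop rect',rect(s),np.median(s[:,2]))
    y=W[b(.35,.65,-.40,-.05,.005,.055)&(hsv[:,0]>20)&(hsv[:,0]<35)&(hsv[:,1]>170)]
    if len(y)>10:
        print(n,'wedge rect',rect(y)); t=y[y[:,2]>.0415]; print('   top',rect(t),np.median(t[:,2]))
    for nm,y0,y1 in tubes or (('a',.055,.13),('b',-.02,.053),('c',-.22,-.12)):
        P=W[b(.42,.61,y0,y1,.05,.085)&(hsv[:,1]<60)]
        if len(P)<30: continue
        # cylinder fit R=38, axis horizontal at z=.038
        from scipy.optimize import least_squares
        f=lambda p: np.hypot(-(P[:,0]-.51)*np.sin(p[1])+(P[:,1]-p[0])*np.cos(p[1]),P[:,2]-.038-p[2])-.038
        r=least_squares(f,[(y0+y1)/2,0,0],loss='soft_l1',f_scale=.002)
        u=P[:,0]
        print(n,nm,'axis y@x=.51 %.4f yaw(deg) %.2f dz %.4f'%(r.x[0],np.degrees(-r.x[1]) ,r.x[2]),'x range',np.percentile(u,[1,99]).round(4),'res',np.std(f(r.x)).round(4))
    if 1:
        l=W[b(.30,.60,-.13,.30,.077,.092)&(hsv[:,0]<30)&(hsv[:,1]>50)]
        if len(l)>20: print(n,'lid',cv2.minEnclosingCircle((l[:,:2]*1000).astype(np.float32)),np.median(l[:,2]))
if __name__=='__main__':
    fits()
    for n in('top','scene'):
        W=cloud(load(n)).reshape(-1,3)
        for nm,x0,x1,y0,y1 in(('bottle',.2,.34,.19,.31),('redjar',.2,.32,.1,.19),('vise',.2,.4,-.08,.06),('block',.25,.4,-.18,-.09),('glue',.26,.36,-.26,-.18),('bin',.2,.38,-.4,-.26),('saw',0,.3,-.6,-.4),('brush',.62,.73,-.22,.02)):
            k=(W[:,0]>x0)&(W[:,0]<x1)&(W[:,1]>y0)&(W[:,1]<y1)&(W[:,2]<.4)
            if k.sum()>5:
                q=W[k]; g=q[q[:,2]>.02]; print(n,nm,'zmax %.3f'%np.nanpercentile(q[:,2],99.5),'xy',np.percentile(g[:,:2],[1,99],axis=0).round(3).tolist() if len(g) else '')
E
python3 fit.py
```

```text
top stop rect [array([504.3, 151.1]), array([149.4,  43.1]), np.float64(2.4)] 0.047226934795610465
top wedge rect [array([ 509.1, -286.3]), array([74.8, 57.1]), np.float64(6.0)]
   top [array([ 512. , -310.3]), array([74. , 10.7]), np.float64(3.9)] 0.04283232796519254
top a axis y@x=.51 0.0913 yaw(deg) -2.14 dz 0.0003 x range [0.4462 0.5726] res 0.0013
top b axis y@x=.51 0.0148 yaw(deg) -2.35 dz 0.0003 x range [0.4463 0.574 ] res 0.0013
top c axis y@x=.51 -0.1721 yaw(deg) 4.96 dz 0.0006 x range [0.4505 0.5782] res 0.0013
top lid ((414.3023681640625, 78.49147033691406), 211.98182678222656) 0.08518982942173803
scene stop rect [array([505.3, 151.2]), array([151.1,  44.6]), np.float64(2.1)] 0.047049332024147184
scene wedge rect [array([ 512.5, -302. ]), array([83.3, 89.2]), np.float64(4.9)]
   top [array([ 514.2, -326.5]), array([82.9, 39. ]), np.float64(6.5)] 0.044515245573975015
scene a axis y@x=.51 0.0911 yaw(deg) -2.28 dz 0.0001 x range [0.4462 0.5746] res 0.0012
scene b axis y@x=.51 0.0148 yaw(deg) -2.23 dz 0.0003 x range [0.4469 0.5751] res 0.0011
scene c axis y@x=.51 -0.1722 yaw(d
[... 372 characters left out ...]
2]]
top glue zmax 0.162 xy [[0.293, -0.25], [0.343, -0.2]]
top bin zmax 0.114 xy [[0.201, -0.399], [0.356, -0.266]]
top saw zmax 0.116 xy [[0.224, -0.504], [0.299, -0.4]]
top brush zmax 0.023 xy [[0.649, -0.217], [0.697, 0.018]]
scene bottle zmax 0.211 xy [[0.259, 0.209], [0.306, 0.27]]
scene redjar zmax 0.098 xy [[0.226, 0.114], [0.285, 0.177]]
scene vise zmax 0.264 xy [[0.202, -0.061], [0.381, 0.057]]
scene block zmax 0.032 xy [[0.277, -0.177], [0.391, -0.095]]
scene glue zmax 0.162 xy [[0.309, -0.252], [0.344, -0.2]]
scene bin zmax 0.119 xy [[0.202, -0.398], [0.358, -0.268]]
scene saw zmax 0.239 xy [[0.009, -0.588], [0.293, -0.401]]
scene brush zmax 0.022 xy [[0.653, -0.199], [0.7, 0.02]]
```

```bash
python3 -m inch '[{"dx":-11,"dy":43},{"dx":-11,"dy":43},{"dx":-11,"dy":43},{"dx":0,"dy":0},{"az":-0.146},{"az":-0.146},{"az":-0.146},{"az":-0.146}]' 20
```

```text
invalid input
```

```bash
python3 -m inch '[{"ax":0,"ay":0,"az":0,"dx":43,"dy":11,"dz":0,"gripper":100},{"ax":0,"ay":0,"az":0,"dx":43,"dy":11,"dz":0,"gripper":100},{"ax":0,"ay":0,"az":-0.146,"dx":0,"dy":0,"dz":0,"gripper":100}]' 20
```

```text
time: 0.45
position: [0.252, -0.6034, 0.2222]
tool_rot: [0.979, 0.203, 0.001, 0.0]
ft_force: [0.5, 0.5, -0.6]
grip_width: 0.0869
```

```bash
python3 -m inch '[{"ax":0,"ay":0,"az":-0.145,"dx":0,"dy":0,"dz":0,"gripper":100},{"ax":0,"ay":0,"az":-0.145,"dx":0,"dy":0,"dz":0,"gripper":100},{"ax":0,"ay":0,"az":-0.145,"dx":0,"dy":0,"dz":0,"gripper":100},{"ax":0,"ay":0,"az":-0.145,"dx":0,"dy":0,"dz":0,"gripper":100},{"ax":0,"ay":0,"az":-0.145,"dx":0,"dy":0,"dz":0,"gripper":100},{"ax":0,"ay":0,"az":-0.145,"dx":0,"dy":0,"dz":0,"gripper":100},{"ax":0,"ay":0,"az":-0.145,"dx":0,"dy":0,"dz":0,"gripper":100},{"ax":0,"ay":0,"az":-0.145,"dx":0,"dy":0,"dz":0,"gripper":100}]'
cat > goal.py <<'E'
import sys; from h import *
# usage: goal.py x y z yawdeg(tool x angle)
o=robot.get_obs(); Rt=R.from_quat(o['tool_rot']); g=[float(v) for v in sys.argv[1:4]]
if len(sys.argv)>4:
    a=np.radians(float(sys.argv[4])); T=R.from_matrix(np.array([[np.cos(a),np.sin(a),0],[np.sin(a),-np.cos(a),0],[0,0,-1]]))
    print('rotvec tool',(Rt.inv()*T).as_rotvec().round(4))
    print('shift if rotated first',(T.inv().apply(np.array(g)-o['position'])*1000).round(1))
print('shift now mm',(Rt.inv().apply(np.array(g)-o['position'])*1000).round(1),'pos',o['position'].round(4),'F',o['ft_force'].round(2),'t',o['time'],'w',round(o['grip_width'],4))
E
python3 goal.py .513 -.0795 .222 90
```

```text
time: 1.25
position: [0.2469, -0.6038, 0.2221]
tool_rot: [0.708, 0.706, 0.0, -0.0]
ft_force: [0.2, 0.1, -0.3]
grip_width: 0.0865
rotvec tool [-0.0002 -0.0011 -0.003 ]
shift if rotated first [5.243e+02 2.661e+02 1.000e-01]
shift now mm [525.1 264.6   0.6] pos [ 0.2469 -0.6038  0.2221] F [ 0.25  0.1  -0.27] t 1.25 w 0.0865
```

```bash
python3 -m inch '[{"ax":0,"ay":0,"az":0,"dx":0,"dy":45,"dz":0,"gripper":100},{"ax":0,"ay":0,"az":0,"dx":10,"dy":45,"dz":0,"gripper":100},{"ax":0,"ay":0,"az":0,"dx":20,"dy":40,"dz":0,"gripper":100},{"ax":0,"ay":0,"az":0,"dx":25,"dy":40,"dz":0,"gripper":100},{"ax":0,"ay":0,"az":0,"dx":30,"dy":35,"dz":0,"gripper":100},{"ax":0,"ay":0,"az":0,"dx":35,"dy":30,"dz":0,"gripper":100},{"ax":0,"ay":0,"az":0,"dx":35,"dy":20,"dz":0,"gripper":100},{"ax":0,"ay":0,"az":0,"dx":40,"dy":10,"dz":0,"gripper":100}]'
python3 goal.py .513 -.0795 .13 90
```

```text
time: 2.05
position: [0.5155, -0.4103, 0.2219]
tool_rot: [0.71, 0.704, 0.0, 0.0]
ft_force: [0.8, 0.1, -0.5]
grip_width: 0.0868
rotvec tool [ 0.0007  0.0003 -0.008 ]
shift if rotated first [330.8  -2.5  91.9]
shift now mm [330.8  -5.2  91.8] pos [ 0.5155 -0.4103  0.2219] F [ 0.78  0.08 -0.48] t 2.05 w 0.0868
```

```bash
python3 -m inch '[{"ax":0,"ay":0,"az":0,"dx":45,"dy":0,"dz":0,"gripper":100},{"ax":0,"ay":0,"az":0,"dx":45,"dy":0,"dz":0,"gripper":100},{"ax":0,"ay":0,"az":0,"dx":45,"dy":0,"dz":0,"gripper":100},{"ax":0,"ay":0,"az":0,"dx":45,"dy":0,"dz":0,"gripper":100},{"ax":0,"ay":0,"az":0,"dx":45,"dy":0,"dz":0,"gripper":100},{"ax":0,"ay":0,"az":0,"dx":45,"dy":0,"dz":0,"gripper":100},{"ax":0,"ay":0,"az":0,"dx":45,"dy":0,"dz":0,"gripper":100},{"ax":0,"ay":0,"az":0,"dx":0,"dy":0,"dz":0,"gripper":100}]'
python3 goal.py .513 -.0795 .13 90
```

```text
time: 2.85
position: [0.5148, -0.091, 0.2222]
tool_rot: [0.708, 0.706, 0.0, -0.002]
ft_force: [-0.2, -0.7, -0.8]
grip_width: 0.0876
rotvec tool [-0.0029 -0.0031 -0.0032]
shift if rotated first [11.5 -1.8 92.2]
shift now mm [11.2 -1.5 92.2] pos [ 0.5148 -0.091   0.2222] F [-0.19 -0.67 -0.76] t 2.85 w 0.0876
```

```bash
python3 -m inch '[{"ax":0,"ay":0,"az":0,"dx":11,"dy":-1.5,"dz":30,"gripper":100},{"ax":0,"ay":0,"az":0,"dx":0,"dy":0,"dz":40,"gripper":100},{"ax":0,"ay":0,"az":0,"dx":0,"dy":0,"dz":20,"gripper":100},{"ax":0,"ay":0,"az":0,"dx":0,"dy":0,"dz":0,"gripper":100},{"ax":0,"ay":0,"az":0,"dx":0,"dy":0,"dz":0,"gripper":100}]'
python3 goal.py .513 -.0795 .023 90
python3 - <<'E'
from h import *
for n in('wrist','scene'): c=cam(n); save(c,n+'1.png')
E
```

```text
time: 3.35
position: [0.5154, -0.0862, 0.1326]
tool_rot: [0.71, 0.704, -0.0, -0.0]
ft_force: [-0.2, 0.3, 0.6]
grip_width: 0.087
rotvec tool [-0.0002  0.0001 -0.0095]
shift if rotated first [  6.7  -2.4 109.6]
shift now mm [  6.7  -2.5 109.6] pos [ 0.5154 -0.0862  0.1326] F [-0.18  0.28  0.61] t 3.35 w 0.087
```

View pics/scene1.png

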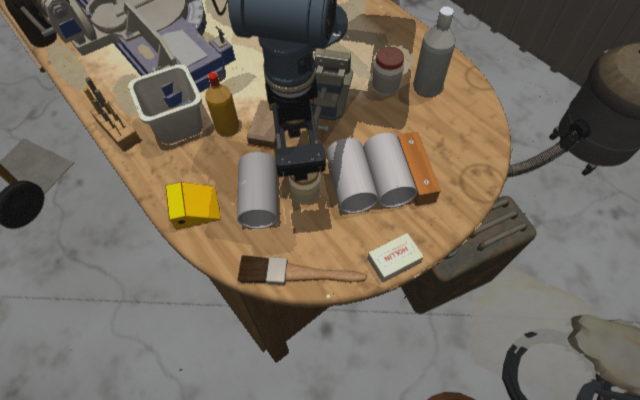

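View pics/wrist1.png

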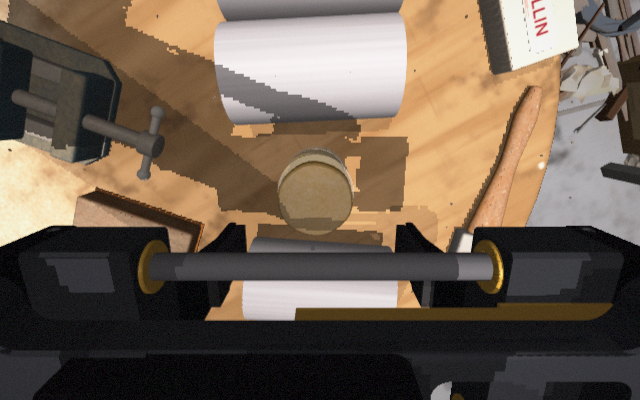

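The scene view shows the open gripper over the jar (305,185), jaws fore and aft. In the wrist view the lid (315,190) is centred between the fingers. I'll correct by a few mm and descend.

```bash
python3 -m inch '[{"ax":0,"ay":0,"az":-0.009,"dx":6.5,"dy":-2.5,"dz":0,"gripper":100},{"ax":0,"ay":0,"az":0,"dx":0,"dy":0,"dz":20,"gripper":100},{"ax":0,"ay":0,"az":0,"dx":0,"dy":0,"dz":20,"gripper":100},{"ax":0,"ay":0,"az":0,"dx":0,"dy":0,"dz":0,"gripper":100},{"ax":0,"ay":0,"az":0,"dx":0,"dy":0,"dz":0,"gripper":100}]'
python3 goal.py .513 -.0795 .023 90
```

```text
time: 3.95
position: [0.5129, -0.0789, 0.0932]
tool_rot: [0.707, 0.707, 0.0, 0.0]
ft_force: [0.1, 0.8, 1.3]
grip_width: 0.0865
rotvec tool [0.0005 0.0002 0.0003]
shift if rotated first [-0.6  0.1 70.2]
shift now mm [-0.6  0.1 70.2] pos [ 0.5129 -0.0789  0.0932] F [0.12 0.78 1.33] t 3.95 w 0.0865
```

```bash
python3 -m inch '[{"ax":0,"ay":0,"az":0,"dx":-0.5,"dy":0,"dz":20,"gripper":100},{"ax":0,"ay":0,"az":0,"dx":0,"dy":0,"dz":20,"gripper":100},{"ax":0,"ay":0,"az":0,"dx":0,"dy":0,"dz":20,"gripper":100},{"ax":0,"ay":0,"az":0,"dx":0,"dy":0,"dz":9,"gripper":100},{"ax":0,"ay":0,"az":0,"dx":0,"dy":0,"dz":0,"gripper":60},{"ax":0,"ay":0,"az":0,"dx":0,"dy":0,"dz":0,"gripper":60},{"ax":0,"ay":0,"az":0,"dx":0,"dy":0,"dz":0,"gripper":60},{"ax":0,"ay":0,"az":0,"dx":0,"dy":0,"dz":0,"gripper":60}]' 20
python3 goal.py .513 -.0795 .023 90
```

```text
time: 4.75
position: [0.5128, -0.0796, 0.0245]
tool_rot: [0.707, 0.707, 0.0, 0.0]
ft_force: [-2.5, -0.1, 2.3]
grip_width: 0.0629
rotvec tool [0.0005 0.0003 0.0002]
shift if rotated first [0.1 0.2 1.5]
shift now mm [0.1 0.2 1.5] pos [ 0.5128 -0.0796  0.0245] F [-2.52 -0.09  2.28] t 4.75 w 0.0629
```

```bash
python3 -m inch '[{"ax":0,"ay":0,"az":0,"dx":0,"dy":0,"dz":0,"gripper":50},{"ax":0,"ay":0,"az":0,"dx":0,"dy":0,"dz":0,"gripper":50},{"ax":0,"ay":0,"az":0,"dx":0,"dy":0,"dz":-10,"gripper":50},{"ax":0,"ay":0,"az":0,"dx":0,"dy":0,"dz":-20,"gripper":50},{"ax":0,"ay":0,"az":0,"dx":0,"dy":0,"dz":-30,"gripper":50},{"ax":0,"ay":0,"az":0,"dx":0,"dy":0,"dz":-35,"gripper":50},{"ax":0,"ay":0,"az":0,"dx":0,"dy":0,"dz":-20,"gripper":50},{"ax":0,"ay":0,"az":0,"dx":0,"dy":0,"dz":0,"gripper":50}]' 25
python3 goal.py .385 .195 .14 90
```

```text
time: 5.55
position: [0.5149, -0.0802, 0.1416]
tool_rot: [0.707, 0.707, 0.002, 0.003]
ft_force: [0.4, 0.1, -2.9]
grip_width: 0.0601
rotvec tool [0.0071 0.0026 0.0001]
shift if rotated first [ 275.2 -129.9    1.6]
shift now mm [ 275.2 -129.9   -0. ] pos [ 0.5149 -0.0802  0.1416] F [ 0.39  0.13 -2.92] t 5.55 w 0.0601
```

```bash
python3 -m inch '[{"ax":0,"ay":0,"az":0,"dx":30,"dy":0,"dz":0,"gripper":50},{"ax":0,"ay":0,"az":0,"dx":40,"dy":0,"dz":0,"gripper":50},{"ax":0,"ay":0,"az":0,"dx":40,"dy":0,"dz":0,"gripper":50},{"ax":0,"ay":0,"az":0,"dx":30,"dy":0,"dz":0,"gripper":50},{"ax":0,"ay":0,"az":-0.1,"dx":0,"dy":0,"dz":0,"gripper":50},{"ax":0,"ay":0,"az":-0.14,"dx":0,"dy":0,"dz":0,"gripper":50},{"ax":0,"ay":0,"az":-0.14,"dx":0,"dy":0,"dz":0,"gripper":50},{"ax":0,"ay":0,"az":-0.14,"dx":0,"dy":0,"dz":0,"gripper":50}]'
python3 -m inch '[{"ax":0,"ay":0,"az":-0.14,"dx":0,"dy":0,"dz":0,"gripper":50},{"ax":0,"ay":0,"az":-0.14,"dx":0,"dy":0,"dz":0,"gripper":50},{"ax":0,"ay":0,"az":-0.14,"dx":0,"dy":0,"dz":0,"gripper":50},{"ax":0,"ay":0,"az":-0.14,"dx":0,"dy":0,"dz":0,"gripper":50},{"ax":0,"ay":0,"az":-0.14,"dx":0,"dy":0,"dz":0,"gripper":50},{"ax":0,"ay":0,"az":-0.14,"dx":0,"dy":0,"dz":0,"gripper":50},{"ax":0,"ay":0,"az":-0.14,"dx":0,"dy":0,"dz":0,"gripper":50},{"ax":0,"ay":0,"az":-0.07,"dx":0,"dy":0,"dz":0,"gripper":50}]'
python3 goal.py .385 .195 .14 180
```

```text
time: 6.35
position: [0.5116, 0.0608, 0.137]
tool_rot: [0.499, 0.867, -0.001, -0.001]
ft_force: [-0.7, 0.7, -3.4]
grip_width: 0.0604
time: 7.15
position: [0.5116, 0.0606, 0.1371]
tool_rot: [-0.002, 1.0, 0.0, -0.001]
ft_force: [-0.2, 0.4, -2.4]
grip_width: 0.0599
rotvec tool [ 0.0004 -0.0027  0.0032]
shift if rotated first [126.6 134.4  -2.9]
shift now mm [126.2 134.8  -2.6] pos [0.5116 0.0606 0.1371] F [-0.18  0.45 -2.44] t 7.15 w 0.0599
```

```bash
python3 -m inch '[{"ax":0,"ay":0,"az":0,"dx":16,"dy":17,"dz":0,"gripper":50},{"ax":0,"ay":0,"az":0,"dx":30,"dy":32,"dz":0,"gripper":50},{"ax":0,"ay":0,"az":0,"dx":30,"dy":32,"dz":0,"gripper":50},{"ax":0,"ay":0,"az":0,"dx":30,"dy":32,"dz":0,"gripper":50},{"ax":0,"ay":0,"az":0,"dx":15,"dy":16,"dz":0,"gripper":50},{"ax":0,"ay":0,"az":0,"dx":5,"dy":5,"dz":0,"gripper":50},{"ax":0,"ay":0,"az":0,"dx":0,"dy":0,"dz":0,"gripper":50},{"ax":0,"ay":0,"az":0,"dx":0,"dy":0,"dz":0,"gripper":50}]'
python3 goal.py .385 .195 .0245 180
python3 - <<'E'
from h import *
for n in('scene','top'): c=cam(n); save(c,n+'2.png')
E
```

```text
time: 7.95
position: [0.388, 0.1943, 0.1383]
tool_rot: [0.0, 1.0, -0.0, 0.001]
ft_force: [-0.5, 0.1, -2.7]
grip_width: 0.0603
rotvec tool [-0.0001  0.0011 -0.001 ]
shift if rotated first [  3.    0.7 113.8]
shift now mm [  3.1   0.7 113.8] pos [0.388  0.1943 0.1383] F [-0.47  0.13 -2.75] t 7.95 w 0.0603
```

View pics/scene2.png

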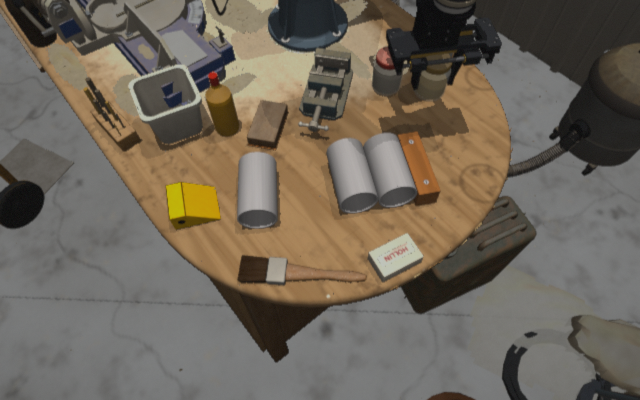

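The jar hangs upright under the gripper at (430,80), clear of the grey bottle and red jar. Lowering it.

```bash
python3 -m inch '[{"ax":0,"ay":0,"az":0,"dx":3,"dy":0,"dz":20,"gripper":50},{"ax":0,"ay":0,"az":0,"dx":0,"dy":0,"dz":30,"gripper":50},{"ax":0,"ay":0,"az":0,"dx":0,"dy":0,"dz":30,"gripper":50},{"ax":0,"ay":0,"az":0,"dx":0,"dy":0,"dz":18,"gripper":50},{"ax":0,"ay":0,"az":0,"dx":0,"dy":0,"dz":8,"gripper":50},{"ax":0,"ay":0,"az":0,"dx":0,"dy":0,"dz":4,"gripper":50},{"ax":0,"ay":0,"az":0,"dx":0,"dy":0,"dz":0,"gripper":50}]'
python3 goal.py .385 .195 .0245 180
```

```text
time: 8.75
position: [0.3845, 0.1944, 0.0285]
tool_rot: [0.001, 1.0, 0.0, 0.0]
ft_force: [0.9, 0.2, -3.9]
grip_width: 0.0603
rotvec tool [ 0.0001  0.0006 -0.0015]
shift if rotated first [-0.5  0.6  4. ]
shift now mm [-0.5  0.6  4. ] pos [0.3845 0.1944 0.0285] F [ 0.94  0.23 -3.88] t 8.75 w 0.0603
```

```bash
python3 -m inch '[{"ax":0,"ay":0,"az":0,"dx":0,"dy":0,"dz":2,"gripper":50},{"ax":0,"ay":0,"az":0,"dx":0,"dy":0,"dz":1.5,"gripper":50},{"ax":0,"ay":0,"az":0,"dx":0,"dy":0,"dz":0.7,"gripper":50},{"ax":0,"ay":0,"az":0,"dx":0,"dy":0,"dz":0,"gripper":50}]'
python3 goal.py .385 .195 .0245 180
```

```text
time: 9.15
position: [0.384, 0.1947, 0.0247]
tool_rot: [0.0, 1.0, 0.0, 0.0]
ft_force: [-0.4, 0.2, -2.9]
grip_width: 0.0599
rotvec tool [ 0.0002  0.0008 -0.0007]
shift if rotated first [-1.   0.3  0.2]
shift now mm [-1.   0.3  0.2] pos [0.384  0.1947 0.0247] F [-0.35  0.15 -2.86] t 9.15 w 0.0599
```

```bash
python3 -m inch '[{"ax":0,"ay":0,"az":0,"dx":0,"dy":0,"dz":0.8,"gripper":50},{"ax":0,"ay":0,"az":0,"dx":0,"dy":0,"dz":0,"gripper":50}]'
python3 -m inch '[{"ax":0,"ay":0,"az":0,"dx":0,"dy":0,"dz":0.8,"gripper":50},{"ax":0,"ay":0,"az":0,"dx":0,"dy":0,"dz":0,"gripper":50}]'
```

```text
time: 9.35
position: [0.3839, 0.1947, 0.0243]
tool_rot: [0.0, 1.0, 0.0, 0.001]
ft_force: [-1.4, -0.6, 5.2]
grip_width: 0.0601
time: 9.55
position: [0.3839, 0.1946, 0.0242]
tool_rot: [0.0, 1.0, 0.0, 0.001]
ft_force: [-0.7, -0.7, 14.8]
grip_width: 0.0602
```

Touched down. Back off slightly, then open gently, symmetrically.

```bash
python3 -m inch '[{"ax":0,"ay":0,"az":0,"dx":0,"dy":0,"dz":-0.8,"gripper":50},{"ax":0,"ay":0,"az":0,"dx":0,"dy":0,"dz":0,"gripper":75},{"ax":0,"ay":0,"az":0,"dx":0,"dy":0,"dz":0,"gripper":90},{"ax":0,"ay":0,"az":0,"dx":0,"dy":0,"dz":0,"gripper":100},{"ax":0,"ay":0,"az":0,"dx":0,"dy":0,"dz":0,"gripper":100},{"ax":0,"ay":0,"az":0,"dx":0,"dy":0,"dz":-5,"gripper":100},{"ax":0,"ay":0,"az":0,"dx":0,"dy":0,"dz":-15,"gripper":100},{"ax":0,"ay":0,"az":0,"dx":0,"dy":0,"dz":-25,"gripper":100}]'
python3 -m inch '[{"ax":0,"ay":0,"az":0,"dx":0,"dy":0,"dz":-35,"gripper":100},{"ax":0,"ay":0,"az":0,"dx":0,"dy":0,"dz":-35,"gripper":100},{"ax":0,"ay":0,"az":0,"dx":0,"dy":0,"dz":-35,"gripper":100},{"ax":0,"ay":0,"az":0,"dx":-35,"dy":-30,"dz":0,"gripper":100},{"ax":0,"ay":0,"az":0,"dx":-35,"dy":-35,"dz":0,"gripper":100},{"ax":0,"ay":0,"az":0,"dx":-30,"dy":-35,"dz":0,"gripper":100},{"ax":0,"ay":0,"az":0,"dx":-20,"dy":-35,"dz":0,"gripper":100},{"ax":0,"ay":0,"az":0,"dx":-10,"dy":-35,"dz":0,"gripper":100}]'
python3 goal.py .513 -.239 .15 92.2
python3 - <<'E'
from h import *
for n in('scene','top'): c=cam(n); save(c,n+'3.png')
E
```

```text
time: 10.35
position: [0.3828, 0.1943, 0.0683]
tool_rot: [0.0, 1.0, -0.0, -0.002]
ft_force: [0.3, -0.6, 0.6]
grip_width: 0.0865
time: 11.15
position: [0.5157, 0.0226, 0.174]
tool_rot: [0.001, 1.0, -0.0, 0.001]
ft_force: [-0.1, 0.3, -0.4]
grip_width: 0.0868
rotvec tool [1.5000e-03 2.1000e-03 1.5314e+00]
shift if rotated first [-261.3  -12.7   24. ]
shift now mm [   2.4 -261.6   24.1] pos [0.5157 0.0226 0.174 ] F [-0.15  0.35 -0.44] t 11.15 w 0.0868
```

View pics/scene3.png

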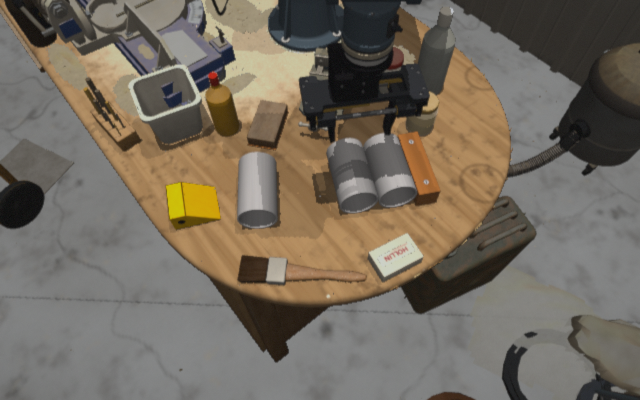

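The jar stands upright at (423,113) in the scene view. Now I'll go behind the stray tube, turning the jaws along x.

```bash
python3 -m inch '[{"ax":0,"ay":0,"az":0,"dx":0,"dy":-35,"dz":0,"gripper":100},{"ax":0,"ay":0,"az":0,"dx":0,"dy":-40,"dz":0,"gripper":100},{"ax":0,"ay":0,"az":0,"dx":0,"dy":-40,"dz":0,"gripper":100},{"ax":0,"ay":0,"az":0,"dx":0,"dy":-40,"dz":0,"gripper":100},{"ax":0,"ay":0,"az":0,"dx":0,"dy":-40,"dz":0,"gripper":100},{"ax":0,"ay":0,"az":0,"dx":0,"dy":-40,"dz":0,"gripper":100},{"ax":0,"ay":0,"az":0,"dx":0,"dy":-30,"dz":0,"gripper":100},{"ax":0,"ay":0,"az":0.139,"dx":0,"dy":0,"dz":0,"gripper":100}]'
python3 -m inch '[{"ax":0,"ay":0,"az":0.139,"dx":0,"dy":0,"dz":0,"gripper":100},{"ax":0,"ay":0,"az":0.139,"dx":0,"dy":0,"dz":0,"gripper":100},{"ax":0,"ay":0,"az":0.139,"dx":0,"dy":0,"dz":0,"gripper":100},{"ax":0,"ay":0,"az":0.139,"dx":0,"dy":0,"dz":0,"gripper":100},{"ax":0,"ay":0,"az":0.139,"dx":0,"dy":0,"dz":0,"gripper":100},{"ax":0,"ay":0,"az":0.139,"dx":0,"dy":0,"dz":0,"gripper":100},{"ax":0,"ay":0,"az":0.139,"dx":0,"dy":0,"dz":0,"gripper":100},{"ax":0,"ay":0,"az":0.139,"dx":0,"dy":0,"dz":0,"gripper":100}]'
python3 -m inch '[{"ax":0,"ay":0,"az":0.139,"dx":0,"dy":0,"dz":0,"gripper":100},{"ax":0,"ay":0,"az":0.139,"dx":0,"dy":0,"dz":0,"gripper":100},{"ax":0,"ay":0,"az":0,"dx":0,"dy":0,"dz":0,"gripper":100}]'
python3 goal.py .518 -.242 .12 92.2
python3 - <<'E'
from h import *
cam('top'); import fit; fit.fits(('top',))
E
```

```text
time: 12.05
position: [0.5137, -0.2441, 0.1738]
tool_rot: [0.073, 0.997, -0.001, 0.001]
ft_force: [0.1, 0.6, -0.3]
grip_width: 0.087
time: 12.85
position: [0.5129, -0.2391, 0.1735]
tool_rot: [0.588, 0.809, 0.0, -0.001]
ft_force: [0.4, 0.0, 0.9]
grip_width: 0.0869
time: 13.15
position: [0.513, -0.2392, 0.1735]
tool_rot: [0.692, 0.722, 0.0, -0.001]
ft_force: [0.4, 0.8, -0.1]
grip_width: 0.0871
rotvec tool [-0.0008 -0.001   0.0035]
shift if rotated first [-2.9  4.9 53.5]
shift now mm [-3.   4.9 53.5] pos [ 0.513  -0.2392  0.1735] F [ 0.35  0.82 -0.13] t 13.15 w 0.0871
top stop rect [array([504.2, 151.1]), array([149.4,  43.1]), np.float64(2.4)] 0.04719958328791973
top a axis y@x=.51 0.0913 yaw(deg) -2.20 dz 0.0003 x range [0.4461 0.5726] res 0.0013
top b axis y@x=.51 0.0149 yaw(deg) -2.20 dz 0.0003 x range [0.4463 0.5737] res 0.0013
top c axis y@x=.51 -0.1721 yaw(deg) 4.77 dz 0.0005 x range [0.4506 0.5784] res 0.0013
top lid ((351.7958984375, 215.83201599121094), 65.79814910888672) 0.08453332077104592
```

```bash
python3 -m inch '[{"ax":0,"ay":0,"az":0.003,"dx":-3,"dy":5,"dz":10,"gripper":100},{"ax":0,"ay":0,"az":0,"dx":0,"dy":0,"dz":25,"gripper":100},{"ax":0,"ay":0,"az":0,"dx":0,"dy":0,"dz":25,"gripper":100},{"ax":0,"ay":0,"az":0,"dx":0,"dy":0,"dz":0,"gripper":100},{"ax":0,"ay":0,"az":0,"dx":0,"dy":0,"dz":0,"gripper":100}]'
python3 goal.py .518 -.242 .027 92.2
python3 - <<'E'
from h import *
for n in('scene',): c=cam(n); save(c,n+'4.png')
E
```

```text
time: 13.7
position: [0.5184, -0.2431, 0.113]
tool_rot: [0.693, 0.721, -0.0, -0.001]
ft_force: [1.0, -0.7, 1.0]
grip_width: 0.087
rotvec tool [-0.0012 -0.001   0.0005]
shift if rotated first [ 1.1 -0.4 86. ]
shift now mm [ 1.  -0.3 86. ] pos [ 0.5184 -0.2431  0.113 ] F [ 0.96 -0.72  0.99] t 13.7 w 0.087
```

View pics/scene4.png

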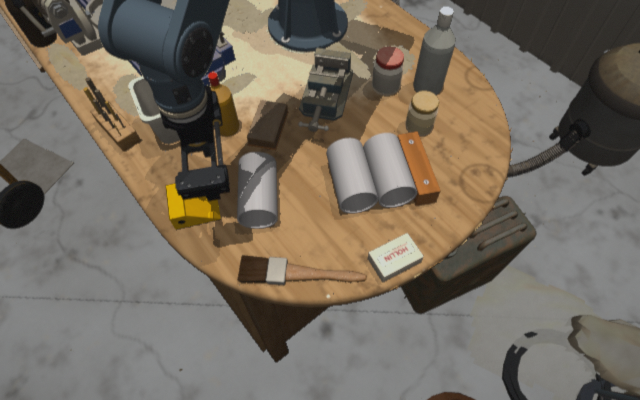

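The fingers are over the gap between wedge (190,205) and tube (258,190), and the jar stands at (423,113). Descending behind the tube.

```bash
python3 -m inch '[{"ax":0,"ay":0,"az":0,"dx":1,"dy":0,"dz":15,"gripper":100},{"ax":0,"ay":0,"az":0,"dx":0,"dy":0,"dz":20,"gripper":100},{"ax":0,"ay":0,"az":0,"dx":0,"dy":0,"dz":20,"gripper":100},{"ax":0,"ay":0,"az":0,"dx":0,"dy":0,"dz":20,"gripper":100},{"ax":0,"ay":0,"az":0,"dx":0,"dy":0,"dz":10,"gripper":100},{"ax":0,"ay":0,"az":0,"dx":0,"dy":0,"dz":0,"gripper":100}]'
python3 goal.py .518 -.242 .027 92.2
```

```text
time: 14.35
position: [0.5184, -0.2423, 0.0283]
tool_rot: [0.693, 0.72, -0.0, -0.0]
ft_force: [-0.0, -0.9, 0.2]
grip_width: 0.0869
rotvec tool [-0.0006 -0.0005 -0.0002]
shift if rotated first [ 0.3 -0.4  1.3]
shift now mm [ 0.3 -0.4  1.3] pos [ 0.5184 -0.2423  0.0283] F [-0.01 -0.89  0.17] t 14.35 w 0.0869
```

```bash
python3 -m inch '[{"ax":0,"ay":0,"az":0,"dx":5,"dy":0,"dz":0,"gripper":100},{"ax":0,"ay":0,"az":0,"dx":4,"dy":0,"dz":0,"gripper":100},{"ax":0,"ay":0,"az":0,"dx":3,"dy":0,"dz":0,"gripper":100},{"ax":0,"ay":0,"az":0,"dx":3,"dy":0,"dz":0,"gripper":100},{"ax":0,"ay":0,"az":0,"dx":3,"dy":0,"dz":0,"gripper":100},{"ax":0,"ay":0,"az":0,"dx":3,"dy":0,"dz":0,"gripper":100},{"ax":0,"ay":0,"az":0,"dx":3,"dy":0,"dz":0,"gripper":100},{"ax":0,"ay":0,"az":0,"dx":3,"dy":0,"dz":0,"gripper":100}]'
python3 -m inch '[{"ax":0,"ay":0,"az":0,"dx":3,"dy":0,"dz":0,"gripper":100},{"ax":0,"ay":0,"az":0,"dx":3,"dy":0,"dz":0,"gripper":100},{"ax":0,"ay":0,"az":0,"dx":3,"dy":0,"dz":0,"gripper":100},{"ax":0,"ay":0,"az":0,"dx":3,"dy":0,"dz":0,"gripper":100},{"ax":0,"ay":0,"az":0,"dx":3,"dy":0,"dz":0,"gripper":100},{"ax":0,"ay":0,"az":0,"dx":3,"dy":0,"dz":0,"gripper":100},{"ax":0,"ay":0,"az":0,"dx":3,"dy":0,"dz":0,"gripper":100},{"ax":0,"ay":0,"az":0,"dx":3,"dy":0,"dz":0,"gripper":100}]'
python3 - <<'E'
from h import *
c=cam('top'); save(c,'top5.png');c=cam('scene'); save(c,'scene5.png'); import fit; fit.fits(tubes=(('a',.055,.13),('b',-.02,.053),('c',-.18,-.022)))
E
```

```text
time: 15.15
position: [0.5174, -0.215, 0.0285]
tool_rot: [0.694, 0.72, -0.0, -0.0]
ft_force: [-0.3, 0.2, -0.5]
grip_width: 0.0871
time: 15.95
position: [0.5166, -0.1911, 0.0286]
tool_rot: [0.694, 0.72, 0.0, 0.0]
ft_force: [0.2, -1.5, 0.5]
grip_width: 0.087
top a axis y@x=.51 0.0892 yaw(deg) -3.62 dz -0.0008 x range [0.5614 0.5742] res 0.0009
top b axis y@x=.51 0.0151 yaw(deg) -1.93 dz 0.0003 x range [0.5173 0.5749] res 0.0013
top c axis y@x=.51 -0.1369 yaw(deg) 5.02 dz 0.0007 x range [0.464  0.5816] res 0.0013
scene stop rect [array([504.7, 150.9]), array([150.9,  44.9]), np.float64(2.1)] 0.04700522423769976
scene wedge rect [array([ 512.1, -301.9]), array([82.2, 89.7]), np.float64(5.9)]
   top [array([ 514.4, -326.2]), array([82.5, 39.6]), np.float64(7.2)] 0.044696184667718575
scene a axis y@x=.51 0.0912 yaw(deg) -2.18 dz 0.0001 x range [0.4459 0.5746] res 0.0012
scene b axis y@x=.51 0.0148 yaw(deg) -2.27 dz 0.0002 x range [0.4467 0.5748] res 0.0012
scene c axis y@x=.51 -0.1353 yaw(deg) 5.05 dz 0.0005 x range [0.4537 0.5833] res 0.0061
scene lid ((382.7409973144531, 191.20040893554688), 28.508167266845703) 0.0845275601932165
```

View pics/scene5.png

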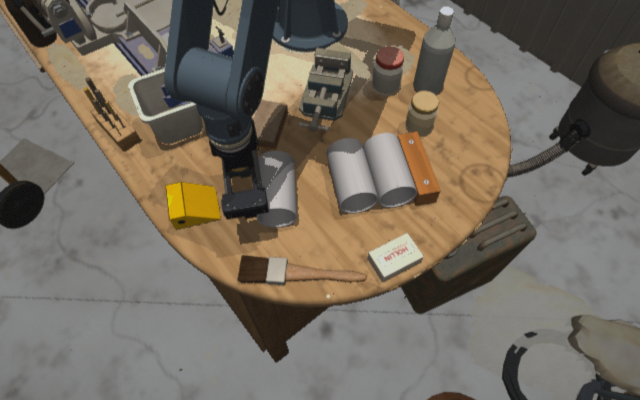

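The tube rolls ahead of the fingers but stays about 5° crooked (280,190). The push against tube b should square it. Continuing.

```bash
python3 -m inch '[{"ax":0,"ay":0,"az":0,"dx":3,"dy":0,"dz":0,"gripper":100},{"ax":0,"ay":0,"az":0,"dx":3,"dy":0,"dz":0,"gripper":100},{"ax":0,"ay":0,"az":0,"dx":3,"dy":0,"dz":0,"gripper":100},{"ax":0,"ay":0,"az":0,"dx":3,"dy":0,"dz":0,"gripper":100},{"ax":0,"ay":0,"az":0,"dx":3,"dy":0,"dz":0,"gripper":100},{"ax":0,"ay":0,"az":0,"dx":3,"dy":0,"dz":0,"gripper":100},{"ax":0,"ay":0,"az":0,"dx":3,"dy":0,"dz":0,"gripper":100},{"ax":0,"ay":0,"az":0,"dx":3,"dy":0,"dz":0,"gripper":100}]'
python3 -m inch '[{"ax":0,"ay":0,"az":0,"dx":3,"dy":0,"dz":0,"gripper":100},{"ax":0,"ay":0,"az":0,"dx":3,"dy":0,"dz":0,"gripper":100},{"ax":0,"ay":0,"az":0,"dx":3,"dy":0,"dz":0,"gripper":100},{"ax":0,"ay":0,"az":0,"dx":3,"dy":0,"dz":0,"gripper":100},{"ax":0,"ay":0,"az":0,"dx":3,"dy":0,"dz":0,"gripper":100},{"ax":0,"ay":0,"az":0,"dx":3,"dy":0,"dz":0,"gripper":100},{"ax":0,"ay":0,"az":0,"dx":2,"dy":0,"dz":0,"gripper":100},{"ax":0,"ay":0,"az":0,"dx":2,"dy":0,"dz":0,"gripper":100}]'
python3 - <<'E'
from h import *
c=cam('top'); save(c,'top6.png');c=cam('scene'); save(c,'scene6.png'); import fit; fit.fits(tubes=(('a',.055,.13),('b',-.02,.053),('c',-.12,-.026)))
E
```

```text
time: 16.85
position: [0.5157, -0.1671, 0.0285]
tool_rot: [0.694, 0.72, 0.0, -0.0]
ft_force: [0.3, -0.1, 1.0]
grip_width: 0.0872
time: 17.65
position: [0.5147, -0.1451, 0.0285]
tool_rot: [0.694, 0.72, -0.0, -0.0]
ft_force: [0.4, -0.1, 0.4]
grip_width: 0.0871
top stop rect [array([543.4, 152.4]), array([70.7, 42.1]), np.float64(2.1)] 0.0470429828403644
top wedge rect [array([ 510.7, -306.2]), array([74. , 66.4]), np.float64(10.4)]
   top [array([ 507.2, -312.3]), array([77.7, 34.2]), np.float64(28.2)] 0.04368441064438122
top a axis y@x=.51 0.0914 yaw(deg) -2.16 dz 0.0003 x range [0.4757 0.5728] res 0.0013
top b axis y@x=.51 0.0148 yaw(deg) -2.21 dz 0.0003 x range [0.448  0.5745] res 0.0013
top c axis y@x=.51 -0.0904 yaw(deg) 4.94 dz 0.0007 x range [0.4868 0.5869] res 0.0011
scene stop rect [array([505. , 150.9]), array([150.6,  44.4]), np.float64(2.0)] 0.04706041782141135
scene wedge rect [array([ 512. , -301.2]), array([82.9, 90. ]), np.float64(5.7)]
   top [array([ 514.6, -326.5]), array([83.2, 39.5]), np.float64(6.5)] 0.044637866644570146
scene a axis y@x=.51 0.0912 yaw(deg) -2.26 dz 0.0001 x range [0.4456 0.5744] res 0.0012
scene b axis y@x=.51 0.0148 yaw(deg) -2.17 dz 0.0002 x range [0.4468 0.5751] res 0.0011
scene c axis y@x=.51 -0.0896 yaw(deg) 5.13 dz 0.0004 x range [0.4581 0.5872] res 0.0012
scene lid ((382.697265625, 191.1826171875), 29.041793823242188) 0.08443853696198828
```

View pics/scene6.png

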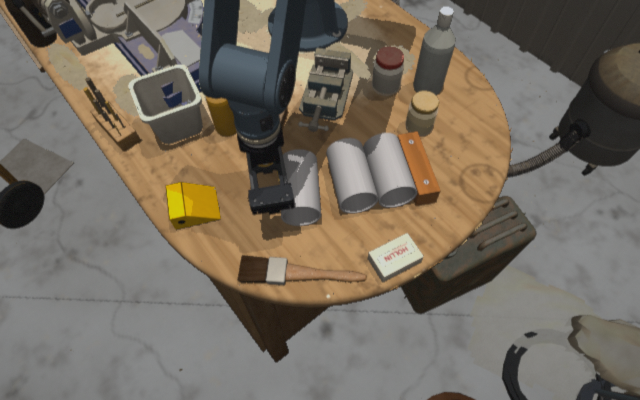

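```bash
python3 -m inch '[{"ax":0,"ay":0,"az":0,"dx":3,"dy":0,"dz":0,"gripper":100},{"ax":0,"ay":0,"az":0,"dx":3,"dy":0,"dz":0,"gripper":100},{"ax":0,"ay":0,"az":0,"dx":3,"dy":0,"dz":0,"gripper":100},{"ax":0,"ay":0,"az":0,"dx":3,"dy":0,"dz":0,"gripper":100},{"ax":0,"ay":0,"az":0,"dx":3,"dy":0,"dz":0,"gripper":100},{"ax":0,"ay":0,"az":0,"dx":3,"dy":0,"dz":0,"gripper":100},{"ax":0,"ay":0,"az":0,"dx":3,"dy":0,"dz":0,"gripper":100},{"ax":0,"ay":0,"az":0,"dx":3,"dy":0,"dz":0,"gripper":100}]'
python3 goal.py .5135 -.109 .028 92.2
python3 -m inch '[{"ax":0,"ay":0,"az":0,"dx":2,"dy":0,"dz":0,"gripper":100},{"ax":0,"ay":0,"az":0,"dx":2,"dy":0,"dz":0,"gripper":100},{"ax":0,"ay":0,"az":0,"dx":1.5,"dy":0,"dz":0,"gripper":100}]'
python3 goal.py .5135 -.109 .028 92.2
python3 - <<'E'
from h import *
c=cam('top');c=cam('scene'); save(c,'scene7.png'); import fit; fit.fits(tubes=(('a',.055,.13),('b',-.02,.053),('c',-.12,-.026)))
E
```

```text
time: 18.55
position: [0.5139, -0.1212, 0.0286]
tool_rot: [0.694, 0.72, -0.0, 0.0]
ft_force: [-0.7, -1.1, 1.4]
grip_width: 0.0869
rotvec tool [ 0.      0.     -0.0003]
shift if rotated first [12.2  0.1  0.6]
shift now mm [12.2  0.1  0.6] pos [ 0.5139 -0.1212  0.0286] F [-0.71 -1.1   1.42] t 18.55 w 0.0869
time: 18.85
position: [0.5154, -0.1171, 0.0292]
tool_rot: [0.694, 0.72, 0.001, 0.002]
ft_force: [0.7, -4.3, 4.5]
grip_width: 0.0871
rotvec tool [ 0.0039  0.0023 -0.0011]
shift if rotated first [ 8.1 -1.6  1.2]
shift now mm [ 8.1 -1.6  1.2] pos [ 0.5154 -0.1171  0.0292] F [ 0.69 -4.28  4.54] t 18.85 w 0.0871
top stop rect [array([513. , 151.5]), array([131.4,  42.4]), np.float64(1.5)] 0.047082056122412896
top wedge rect [array([ 509.4, -287.4]), array([75.5, 58.9]), np.float64(6.6)]
   top [array([ 511.7, -311.6]), array([74.2,  8.1]), np.float64(8.4)] 0.043324890683349215
top a axis y@x=.51 0.0915 yaw(deg) -2.25 dz 0.0002 x range [0.4462 0.5726] res 0.0013
top b axis y@x=.51 0.0155 yaw(deg) -2.36 dz 0.0004 x range [0.4483 0.5744] res 0.0012
top c axis y@x=.51 -0.0650 yaw(deg) 3.61 dz 0.0008 x range [0.5075 0.5887] res 0.0012
scene stop rect [array([504.6, 151.2]), array([151.9,  43.7]), np.float64(2.2)] 0.04708163760232009
scene wedge rect [array([ 512. , -301.4]), array([83.5, 90.5]), np.float64(6.5)]
   top [array([ 514.3, -326. ]), array([82.8, 40. ]), np.float64(5.4)] 0.04444531903806859
scene a axis y@x=.51 0.0915 yaw(deg) -2.20 dz 0.0001 x range [0.4464 0.5747] res 0.0011
scene b axis y@x=.51 0.0155 yaw(deg) -2.17 dz 0.0002 x range [0.4474 0.5751] res 0.0012
scene c axis y@x=.51 -0.0649 yaw(deg) 2.90 dz 0.0004 x range [0.4601 0.589 ] res 0.0012
scene lid ((382.8152770996094, 191.37449645996094), 28.48094940185547) 0.08457721481923719
```

```bash
python3 -m inch '[{"ax":0,"ay":0,"az":0,"dx":1.5,"dy":0,"dz":0,"gripper":100},{"ax":0,"ay":0,"az":0,"dx":1.5,"dy":0,"dz":0,"gripper":100},{"ax":0,"ay":0,"az":0,"dx":1.5,"dy":0,"dz":0,"gripper":100},{"ax":0,"ay":0,"az":0,"dx":1,"dy":0,"dz":0,"gripper":100}]'
python3 -m inch '[{"ax":0,"ay":0,"az":0,"dx":1,"dy":0,"dz":0,"gripper":100},{"ax":0,"ay":0,"az":0,"dx":1,"dy":0,"dz":0,"gripper":100}]'
python3 goal.py .5135 -.109 .028 92.2
python3 - <<'E'
from h import *
c=cam('top');c=cam('scene'); save(c,'scene7.png'); import fit; fit.fits(tubes=(('a',.055,.13),('b',-.02,.053),('c',-.12,-.026)))
E
```

```text
time: 19.35
position: [0.514, -0.1106, 0.0286]
tool_rot: [0.694, 0.72, 0.0, 0.001]
ft_force: [2.2, -4.8, 3.0]
grip_width: 0.087
time: 19.55
position: [0.5137, -0.1085, 0.0286]
tool_rot: [0.694, 0.72, 0.0, 0.0]
ft_force: [2.0, -5.9, 2.3]
grip_width: 0.0873
rotvec tool [ 0.0007  0.0004 -0.0005]
shift if rotated first [-0.5 -0.3  0.6]
shift now mm [-0.5 -0.3  0.6] pos [ 0.5137 -0.1085  0.0286] F [ 1.97 -5.87  2.31] t 19.55 w 0.0873
top stop rect [array([504.7, 151.2]), array([148.6,  43.1]), np.float64(2.7)] 0.04718382790175035
top wedge rect [array([ 509.5, -288.8]), array([75.1, 61.2]), np.float64(6.6)]
   top [array([ 511.1, -309.2]), array([74.2, 13.6]), np.float64(11.9)] 0.043229292288488375
top a axis y@x=.51 0.0916 yaw(deg) -2.17 dz 0.0002 x range [0.4462 0.5726] res 0.0013
top b axis y@x=.51 0.0155 yaw(deg) -2.25 dz 0.0004 x range [0.4485 0.5744] res 0.0012
top c axis y@x=.51 -0.0176 yaw(deg) -5.60 dz 0.0572 x range [0.5058 0.5865] res 0.0025
scene stop rect [array([505.5, 151. ]), array([151.2,  44. ]), np.float64(2.5)] 0.04701322322759527
scene wedge rect [array([ 512.5, -301.5]), array([83.8, 90. ]), np.float64(4.8)]
   top [array([ 513.9, -326. ]), array([82.5, 39.9]), np.float64(5.4)] 0.04450239029203246
scene a axis y@x=.51 0.0914 yaw(deg) -2.13 dz 0.0001 x range [0.4465 0.5747] res 0.0012
scene b axis y@x=.51 0.0154 yaw(deg) -2.31 dz 0.0002 x range [0.4465 0.575 ] res 0.0011
scene c axis y@x=.51 -0.0611 yaw(deg) -1.67 dz 0.0004 x range [0.4587 0.5878] res 0.0011
scene lid ((382.43817138671875, 192.1961669921875), 28.419342041015625) 0.08444702764472145
```

```bash
python3 -m inch '[{"ax":0,"ay":0,"az":0,"dx":1,"dy":0,"dz":0,"gripper":100},{"ax":0,"ay":0,"az":0,"dx":0,"dy":0,"dz":0,"gripper":100}]'
python3 -m inch '[{"ax":0,"ay":0,"az":0,"dx":0.7,"dy":0,"dz":0,"gripper":100},{"ax":0,"ay":0,"az":0,"dx":0,"dy":0,"dz":0,"gripper":100}]'
python3 - <<'E'
from h import *
c=cam('scene'); save(c,'scene7.png'); import fit; fit.fits(('scene',),tubes=(('a',.055,.13),('b',-.02,.053),('c',-.12,-.026)))
E
```

```text
time: 19.85
position: [0.5138, -0.1077, 0.0287]
tool_rot: [0.694, 0.72, 0.0, 0.001]
ft_force: [2.9, -4.3, 2.7]
grip_width: 0.0868
time: 20.05
position: [0.5139, -0.1075, 0.0288]
tool_rot: [0.693, 0.721, -0.0, 0.001]
ft_force: [1.6, -6.4, 2.9]
grip_width: 0.0873
scene stop rect [array([505.2, 151. ]), array([150.5,  43.8]), np.float64(2.3)] 0.04700787413479868
scene wedge rect [array([ 512. , -301.3]), array([83.2, 90.2]), np.float64(5.8)]
   top [array([ 514.3, -326.3]), array([83.4, 40.5]), np.float64(8.1)] 0.04446702163390237
scene a axis y@x=.51 0.0914 yaw(deg) -2.16 dz 0.0001 x range [0.4465 0.5747] res 0.0012
scene b axis y@x=.51 0.0154 yaw(deg) -2.21 dz 0.0003 x range [0.4467 0.5751] res 0.0012
scene c axis y@x=.51 -0.0607 yaw(deg) -2.18 dz 0.0003 x range [0.4584 0.5878] res 0.0011
scene lid ((382.5202331542969, 191.0137939453125), 28.844820022583008) 0.0845544785847071
```

View pics/scene7.png

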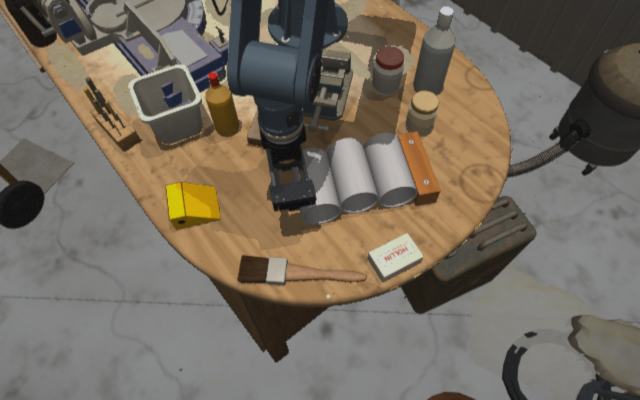

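The row is now square and tight: axis spacing 76 mm, all yaws about 2.2°, with tube c against b at (322,190). The fingers can back off and fetch the wedge.

```bash
python3 -m inch '[{"ax":0,"ay":0,"az":0,"dx":-3,"dy":0,"dz":0,"gripper":100},{"ax":0,"ay":0,"az":0,"dx":-10,"dy":0,"dz":0,"gripper":100},{"ax":0,"ay":0,"az":0,"dx":-20,"dy":0,"dz":-10,"gripper":100},{"ax":0,"ay":0,"az":0,"dx":-30,"dy":0,"dz":-25,"gripper":100},{"ax":0,"ay":0,"az":0,"dx":-35,"dy":0,"dz":-30,"gripper":100},{"ax":0,"ay":0,"az":-0.03,"dx":-40,"dy":0,"dz":-25,"gripper":100},{"ax":0,"ay":0,"az":-0.03,"dx":-40,"dy":0,"dz":0,"gripper":100},{"ax":0,"ay":0,"az":0,"dx":-30,"dy":0,"dz":0,"gripper":100}]'
python3 - <<'E'
from h import *
c=cam('scene');save(c,'scene8.png'); import fit; fit.fits(('scene',),tubes=(('a',.055,.13),('b',-.02,.053),('c',-.12,-.026)))
c=cam('top'); save(c,'top8.png'); fit.fits(('top',),tubes=(('a',.055,.13),('b',-.02,.053),('c',-.12,-.026)))
c=cam('wrist'); save(c,'wrist8.png')
E
python3 goal.py .5138 -.3193 .1 95.6
```

```text
time: 20.9
position: [0.5233, -0.3162, 0.119]
tool_rot: [0.672, 0.741, 0.0, -0.001]
ft_force: [0.1, 0.5, -0.8]
grip_width: 0.0873
scene stop rect [array([504.6, 151.1]), array([152.1,  44.1]), np.float64(2.2)] 0.047055607103994423
scene wedge rect [array([ 512.3, -301.2]), array([82.6, 90. ]), np.float64(6.9)]
   top [array([ 517.5, -325.7]), array([76.4, 39.1]), np.float64(5.5)] 0.04433487344826559
scene a axis y@x=.51 0.0914 yaw(deg) -2.23 dz 0.0001 x range [0.446  0.5747] res 0.0012
scene b axis y@x=.51 0.0154 yaw(deg) -2.19 dz 0.0002 x range [0.447 0.575] res 0.0011
scene c axis y@x=.51 -0.0607 yaw(deg) -2.13 dz 0.0003 x range [0.4589 0.5873] res 0.0011
scene lid ((383.3341064453125, 192.41976928710938), 29.023195266723633) 0.08446469702808956
top stop rect [array([504.2, 151.4]), array([149.3,  43.3]), np.float64(2.4)] 0.04715531104066628
top wedge rect [array([ 509.9, -296.5]), array([75.2, 78.1]), np.float64(5.2)]
   top [array([ 515.1, -320.2]), array([69.1, 29.9]), np.float64(5.4)] 0.04488159877782205
top a axis y@x=.51 0.0915 yaw(deg) -2.34 dz 0.0002 x range [0.4462 0.5726] res 0.0013
top b axis y@x=.51 0.0155 yaw(deg) -2.29 dz 0.0003 x range [0.4462 0.5738] res 0.0012
top c axis y@x=.51 -0.0607 yaw(deg) -2.01 dz 0.0004 x range [0.4619 0.586 ] res 0.0013
top lid ((351.8616027832031, 216.17169189453125), 66.22026824951172) 0.08457141368014331
rotvec tool [-0.002  -0.0027 -0.0024]
shift if rotated first [-3.1 -9.4 17.6]
shift now mm [-3.2 -9.3 17.6] pos [ 0.5228 -0.3153  0.1176] F [ 0.65  0.8  -0.28] t 21.05 w 0.0871
```

View pics/wrist8.png

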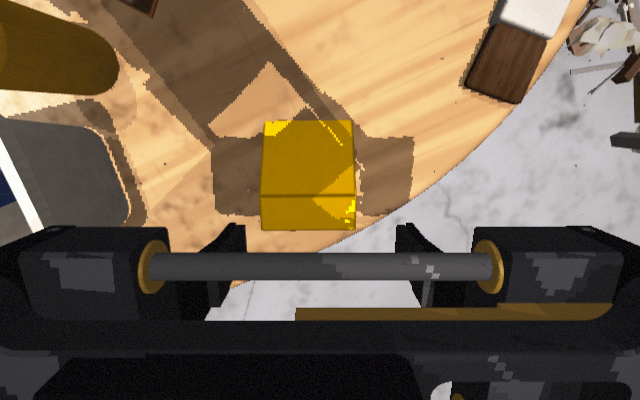

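View pics/top8.png

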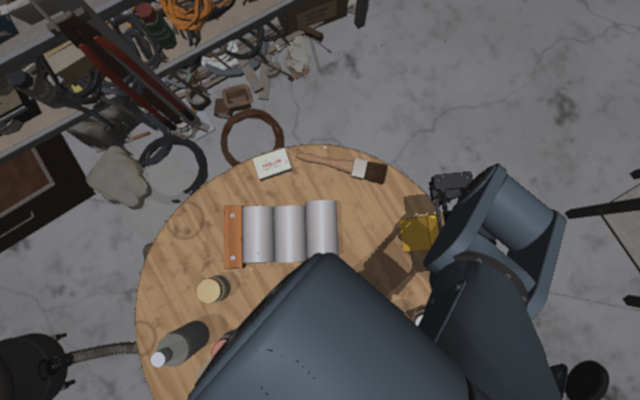

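The wrist view shows the wedge (308,175) aligned with the jaws and about 9 mm off-centre. In the top view the row is closed and the jar stands at (212,289). I'll centre on the wedge using the wrist depth.

```bash
python3 -m inch '[{"ax":0,"ay":0,"az":0,"dx":-3,"dy":-9.5,"dz":0,"gripper":100},{"ax":0,"ay":0,"az":0,"dx":0,"dy":0,"dz":17,"gripper":100},{"ax":0,"ay":0,"az":0,"dx":0,"dy":0,"dz":0,"gripper":100},{"ax":0,"ay":0,"az":0,"dx":0,"dy":0,"dz":0,"gripper":100}]'
python3 goal.py .5138 -.3193 .1 95.6
python3 - <<'E'
from h import *
o=robot.get_obs()
for n in('wrist','scene'):
    c=cam(n); save(c,n+'9.png'); W=cloud(c)
    hsv=cv2.cvtColor(c['img'],cv2.COLOR_RGB2HSV); m=(hsv[...,0]>18)&(hsv[...,0]<36)&(hsv[...,1]>150)&(W[...,2]>.002)&(W[...,2]<.06)&(W[...,1]<-.2)&(W[...,1]>-.4)&(W[...,0]>.42)
    P=W[m]; 
    T=R.from_quat(o['tool_rot']).inv().apply(P-o['position'])*1000
    print(n,len(P),'tool x pct',np.percentile(T[:,0],[0.5,2,98,99.5]).round(1),'tool y',np.percentile(T[:,1],[.5,2,98,99.5]).round(1))
    for a,b in((-20,0),(0,20),(20,40),(40,55)):
        k=(T[:,0]>a)&(T[:,0]<b)
        if k.sum()>20: print('  x',a,b,'y',np.percentile(T[k,1],[1,50,99]).round(1),'z',np.median(T[k,2]).round(1))
    print(cv2.minAreaRect(T[:,:2].astype(np.float32)))
E
```

```text
time: 21.45
position: [0.514, -0.3165, 0.101]
tool_rot: [0.671, 0.741, 0.0, -0.002]
ft_force: [0.0, 1.2, 0.1]
grip_width: 0.0871
rotvec tool [-0.0023 -0.0027  0.0015]
shift if rotated first [-2.8 -0.5  1. ]
shift now mm [-2.8 -0.5  1. ] pos [ 0.514  -0.3165  0.101 ] F [0.01 1.24 0.08] t 21.45 w 0.0871
wrist 11620 tool x pct [-25.9 -24.2  60.2  61.8] tool y [-40.3 -39.   37.4  38.7]
  x -20 0 y [-39.7  -0.8  38.1] z 57.6
  x 0 20 y [-39.9  -0.8  38.3] z 62.2
  x 20 40 y [-40.   -0.8  38.1] z 75.9
  x 40 55 y [-40.   -0.8  38. ] z 88.4
((31.914352416992188, 62.37913513183594), (225.8370361328125, 102.37987518310547), 77.32264709472656)
scene 1583 tool x pct [-28.1 -26.3  58.   59.5] tool y [-40.  -37.8  40.3  40.8]
  x -20 0 y [ 3.1 36.9 40.8] z 57.6
  x 0 20 y [-39.2  19.5  40.5] z 65.1
  x 20 40 y [-39.3   7.4  40.1] z 77.1
  x 40 55 y [-39.7   3.   39.6] z 89.0
((15.017921447753906, -10.391056060791016), (103.5298843383789, 89.95421600341797), 89.9034652709961)
```

View pics/wrist9.png

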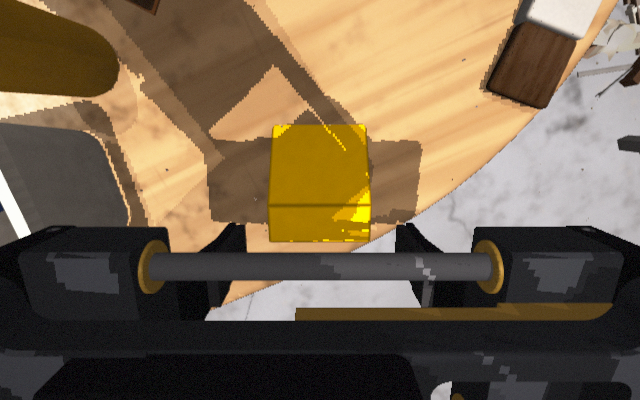

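The edges are parallel to the jaws and the wedge spans tool y -40 to +38, so it's centred within 1 mm. Descending with force checks.

```bash
python3 -m inch '[{"ax":0,"ay":0,"az":0,"dx":0,"dy":-0.4,"dz":20,"gripper":100},{"ax":0,"ay":0,"az":0,"dx":0,"dy":0,"dz":20,"gripper":100},{"ax":0,"ay":0,"az":0,"dx":0,"dy":0,"dz":8,"gripper":100},{"ax":0,"ay":0,"az":0,"dx":0,"dy":0,"dz":6,"gripper":100},{"ax":0,"ay":0,"az":0,"dx":0,"dy":0,"dz":5,"gripper":100},{"ax":0,"ay":0,"az":0,"dx":0,"dy":0,"dz":0,"gripper":100}]'
python3 goal.py .5138 -.3193 .012 95.6
```

```text
time: 22.15
position: [0.5147, -0.3183, 0.0425]
tool_rot: [0.672, 0.741, 0.0, -0.0]
ft_force: [-0.6, 0.4, 0.1]
grip_width: 0.087
rotvec tool [-0.0001 -0.0002  0.0003]
shift if rotated first [-0.9 -1.  30.5]
shift now mm [-0.9 -1.  30.5] pos [ 0.5147 -0.3183  0.0425] F [-0.56  0.44  0.08] t 22.15 w 0.087
```

```bash
python3 -m inch '[{"ax":0,"ay":0,"az":0,"dx":0,"dy":-0.8,"dz":4,"gripper":100},{"ax":0,"ay":0,"az":0,"dx":0,"dy":0,"dz":6,"gripper":100},{"ax":0,"ay":0,"az":0,"dx":0,"dy":0,"dz":8,"gripper":100},{"ax":0,"ay":0,"az":0,"dx":0,"dy":0,"dz":8,"gripper":100},{"ax":0,"ay":0,"az":0,"dx":0,"dy":0,"dz":4,"gripper":100},{"ax":0,"ay":0,"az":0,"dx":0,"dy":0,"dz":0,"gripper":100}]'
python3 -m inch '[{"ax":0,"ay":0,"az":0,"dx":0,"dy":0,"dz":0,"gripper":88},{"ax":0,"ay":0,"az":0,"dx":0,"dy":0,"dz":0,"gripper":80},{"ax":0,"ay":0,"az":0,"dx":0,"dy":0,"dz":0,"gripper":80},{"ax":0,"ay":0,"az":0,"dx":0,"dy":0,"dz":0,"gripper":80},{"ax":0,"ay":0,"az":0,"dx":0,"dy":0,"dz":0,"gripper":80}]' 30
python3 goal.py .5265 -.139 .012 92.2
```

```text
time: 22.75
position: [0.5133, -0.318, 0.0115]
tool_rot: [0.672, 0.741, 0.0, -0.001]
ft_force: [-0.2, 0.5, -0.2]
grip_width: 0.087
time: 23.25
position: [0.5139, -0.3184, 0.0127]
tool_rot: [0.672, 0.741, 0.0, 0.0]
ft_force: [0.6, -0.4, -1.2]
grip_width: 0.08
rotvec tool [0.0001 0.0001 0.0596]
shift if rotated first [178.8  19.5   0.7]
shift now mm [177.3  30.1   0.6] pos [ 0.5139 -0.3184  0.0127] F [ 0.64 -0.43 -1.25] t 23.25 w 0.08
```

```bash
python3 -m inch '[{"ax":0,"ay":0,"az":0.03,"dx":8,"dy":0,"dz":0,"gripper":80},{"ax":0,"ay":0,"az":0.03,"dx":12,"dy":3,"dz":0,"gripper":80},{"ax":0,"ay":0,"az":0,"dx":15,"dy":5,"dz":0,"gripper":80},{"ax":0,"ay":0,"az":0,"dx":15,"dy":5,"dz":0,"gripper":80},{"ax":0,"ay":0,"az":0,"dx":15,"dy":4,"dz":0,"gripper":80},{"ax":0,"ay":0,"az":0,"dx":15,"dy":1,"dz":0,"gripper":80},{"ax":0,"ay":0,"az":0,"dx":15,"dy":0,"dz":0,"gripper":80},{"ax":0,"ay":0,"az":0,"dx":10,"dy":0,"dz":0,"gripper":80}]'
python3 -m inch '[{"ax":0,"ay":0,"az":0,"dx":10,"dy":0,"dz":0,"gripper":80},{"ax":0,"ay":0,"az":0,"dx":0,"dy":0,"dz":0,"gripper":80},{"ax":0,"ay":0,"az":0,"dx":0,"dy":0,"dz":0,"gripper":80}]'
python3 goal.py .526 -.139 .012 92.2
python3 - <<'E'
from h import *
c=cam('scene');save(c,'scene10.png'); import fit; fit.fits(('scene',),tubes=(('a',.055,.13),('b',-.02,.053),('c',-.12,-.026)))
c=cam('wrist'); save(c,'wrist10.png')
E
```

```text
time: 24.05
position: [0.5268, -0.211, 0.0126]
tool_rot: [0.693, 0.721, -0.0, -0.0]
ft_force: [0.9, 0.8, -1.0]
grip_width: 0.0798
time: 24.35
position: [0.5266, -0.2025, 0.0126]
tool_rot: [0.693, 0.721, -0.0, -0.0]
ft_force: [1.2, 0.5, -0.1]
grip_width: 0.0796
rotvec tool [-0.0002 -0.0002  0.    ]
shift if rotated first [63.5  1.8  0.6]
shift now mm [63.5  1.8  0.6] pos [ 0.5266 -0.2025  0.0126] F [ 1.2   0.51 -0.09] t 24.35 w 0.0796
scene stop rect [array([505.1, 151.2]), array([151.1,  44.3]), np.float64(1.9)] 0.04697680970826035
scene wedge rect [array([ 527.1, -185.4]), array([80.7, 88.6]), np.float64(3.0)]
   top [array([ 517.6, -212.2]), array([30.4, 36.6]), np.float64(1.0)] 0.044600755687029814
scene a axis y@x=.51 0.0914 yaw(deg) -2.18 dz 0.0001 x range [0.4462 0.5747] res 0.0012
scene b axis y@x=.51 0.0154 yaw(deg) -2.22 dz 0.0002 x range [0.4469 0.575 ] res 0.0011
scene c axis y@x=.51 -0.0608 yaw(deg) -2.18 dz 0.0003 x range [0.4591 0.5876] res 0.0011
scene lid ((382.6772155761719, 192.18954467773438), 28.56197738647461) 0.0844553736424779
```

View pics/wrist10.png

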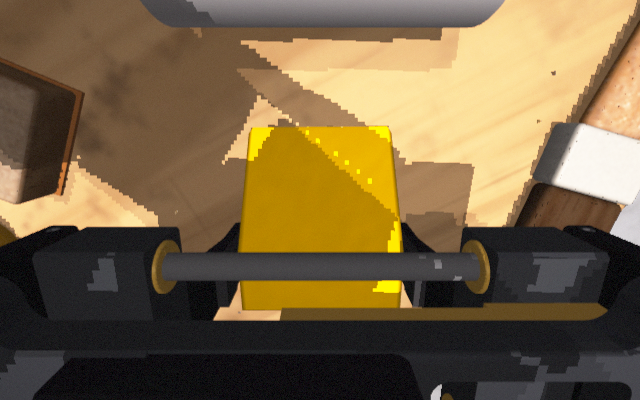

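View pics/scene10.png

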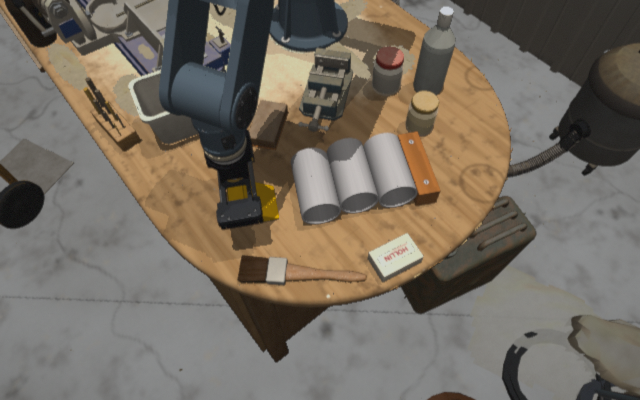

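The wrist view shows the wedge (320,215) square to the tube and centred on it (tube edges at columns 145–500). Sliding in.

```bash
python3 -m inch '[{"ax":0,"ay":0,"az":0,"dx":8,"dy":0,"dz":0,"gripper":80},{"ax":0,"ay":0,"az":0,"dx":10,"dy":0,"dz":0,"gripper":80},{"ax":0,"ay":0,"az":0,"dx":10,"dy":0,"dz":0,"gripper":80},{"ax":0,"ay":0,"az":0,"dx":10,"dy":0,"dz":0,"gripper":80},{"ax":0,"ay":0,"az":0,"dx":8,"dy":0,"dz":0,"gripper":80},{"ax":0,"ay":0,"az":0,"dx":5,"dy":0,"dz":0,"gripper":80},{"ax":0,"ay":0,"az":0,"dx":4,"dy":0,"dz":0,"gripper":80},{"ax":0,"ay":0,"az":0,"dx":2,"dy":0,"dz":0,"gripper":80}]'
python3 -m inch '[{"ax":0,"ay":0,"az":0,"dx":1.5,"dy":0,"dz":0,"gripper":80},{"ax":0,"ay":0,"az":0,"dx":1,"dy":0,"dz":0,"gripper":80},{"ax":0,"ay":0,"az":0,"dx":0,"dy":0,"dz":0,"gripper":80}]'
python3 goal.py .526 -.139 .012 92.2
```

```text
time: 25.25
position: [0.5246, -0.1454, 0.0126]
tool_rot: [0.693, 0.721, -0.0, 0.0]
ft_force: [-0.0, -0.6, 0.8]
grip_width: 0.0798
time: 25.55
position: [0.5245, -0.1434, 0.0126]
tool_rot: [0.694, 0.72, 0.0, 0.0]
ft_force: [0.2, 0.2, 0.9]
grip_width: 0.0799
rotvec tool [ 0.0002 -0.     -0.0006]
shift if rotated first [4.4 1.7 0.6]
shift now mm [4.4 1.7 0.6] pos [ 0.5245 -0.1434  0.0126] F [0.24 0.19 0.92] t 25.55 w 0.0799
```

```bash
python3 -m inch '[{"ax":0,"ay":0,"az":0,"dx":1,"dy":0,"dz":0,"gripper":80},{"ax":0,"ay":0,"az":0,"dx":1,"dy":0,"dz":0,"gripper":80}]'
python3 -m inch '[{"ax":0,"ay":0,"az":0,"dx":1,"dy":0,"dz":0,"gripper":80},{"ax":0,"ay":0,"az":0,"dx":0,"dy":0,"dz":0,"gripper":80}]'
python3 -m inch '[{"ax":0,"ay":0,"az":0,"dx":1,"dy":0,"dz":0,"gripper":80},{"ax":0,"ay":0,"az":0,"dx":0,"dy":0,"dz":0,"gripper":80}]'
python3 -m inch '[{"ax":0,"ay":0,"az":0,"dx":0.7,"dy":0,"dz":0,"gripper":80},{"ax":0,"ay":0,"az":0,"dx":0,"dy":0,"dz":0,"gripper":80}]'
```

```text
time: 25.75
position: [0.5244, -0.1416, 0.0126]
tool_rot: [0.694, 0.72, -0.0, 0.0]
ft_force: [-0.1, -0.6, 0.6]
grip_width: 0.0797
time: 25.95
position: [0.5243, -0.1402, 0.0126]
tool_rot: [0.694, 0.72, 0.0, 0.0]
ft_force: [0.6, -1.1, 0.9]
grip_width: 0.0799
time: 26.15
position: [0.5243, -0.1392, 0.0126]
tool_rot: [0.694, 0.72, 0.0, 0.0]
ft_force: [0.2, 0.2, 1.5]
grip_width: 0.0798
time: 26.35
position: [0.5244, -0.1389, 0.0126]
tool_rot: [0.694, 0.72, -0.0, 0.0]
ft_force: [1.0, -2.0, 1.6]
grip_width: 0.0796
```

```bash
python3 -m inch '[{"ax":0,"ay":0,"az":0,"dx":0.7,"dy":0,"dz":0,"gripper":80},{"ax":0,"ay":0,"az":0,"dx":0,"dy":0,"dz":0,"gripper":80}]'
python3 -m inch '[{"ax":0,"ay":0,"az":0,"dx":0.7,"dy":0,"dz":0,"gripper":80},{"ax":0,"ay":0,"az":0,"dx":0,"dy":0,"dz":0,"gripper":80}]'
python3 - <<'E'
from h import *
c=cam('scene');save(c,'scene11.png'); import fit; fit.fits(('scene',),tubes=(('a',.055,.13),('b',-.02,.053),('c',-.12,-.026)))
c=cam('wrist'); save(c,'wrist11.png')
E
python3 goal.py .526 -.139 .012 92.2
```

```text
time: 26.55
position: [0.5244, -0.1387, 0.0126]
tool_rot: [0.693, 0.72, -0.0, 0.001]
ft_force: [-0.9, -4.8, 0.0]
grip_width: 0.0797
time: 26.75
position: [0.5244, -0.1386, 0.0127]
tool_rot: [0.693, 0.721, -0.001, 0.001]
ft_force: [-1.1, -7.2, 1.0]
grip_width: 0.0798
scene stop rect [array([504.6, 150.9]), array([153.9,  43.9]), np.float64(2.1)] 0.04699624247890044
scene wedge rect [array([ 524.6, -129.4]), array([80.2, 63.1]), np.float64(2.2)]
   top [array([ 514.9, -144.2]), array([30. , 34.8]), np.float64(5.4)] 0.04439542951040204
scene a axis y@x=.51 0.0915 yaw(deg) -2.21 dz 0.0001 x range [0.4466 0.5748] res 0.0012
scene b axis y@x=.51 0.0155 yaw(deg) -2.20 dz 0.0002 x range [0.4468 0.5753] res 0.0011
scene c axis y@x=.51 -0.0607 yaw(deg) -2.27 dz 0.0004 x range [0.459  0.5875] res 0.0011
scene lid ((425.45526123046875, 54.38983154296875), 170.85720825195312) 0.08457256711296057
rotvec tool [0.0005 0.0019 0.0001]
shift if rotated first [-0.4  1.5  0.7]
shift now mm [-0.4  1.5  0.7] pos [ 0.5244 -0.1386  0.0127] F [-0.6  -6.29  0.65] t 26.85 w 0.0799
```

View pics/wrist11.png

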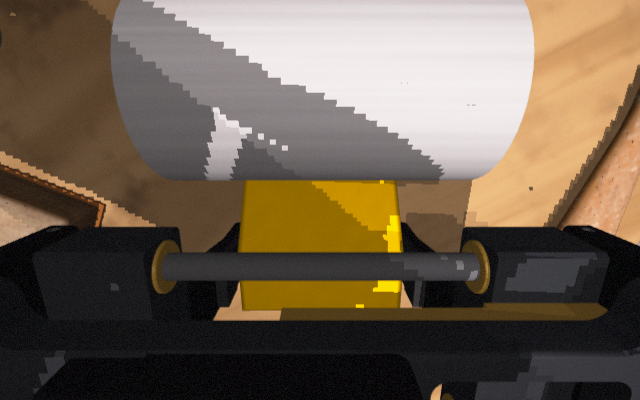

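The wedge is under the tube and centred (320,220), with contact force built up to about 7 N at the predicted position. A final slight nudge, then release.

```bash
python3 -m inch '[{"ax":0,"ay":0,"az":0,"dx":0.7,"dy":0,"dz":0,"gripper":80},{"ax":0,"ay":0,"az":0,"dx":0,"dy":0,"dz":0,"gripper":80}]'
python3 -m inch '[{"ax":0,"ay":0,"az":0,"dx":0,"dy":0,"dz":0,"gripper":94},{"ax":0,"ay":0,"az":0,"dx":0,"dy":0,"dz":0,"gripper":100},{"ax":0,"ay":0,"az":0,"dx":0,"dy":0,"dz":0,"gripper":100},{"ax":0,"ay":0,"az":0,"dx":0,"dy":0,"dz":0,"gripper":100}]'
python3 - <<'E'
from h import *
c=cam('wrist'); save(c,'wrist12.png')
E
```

```text
time: 27.05
position: [0.5245, -0.1386, 0.0128]
tool_rot: [0.693, 0.721, -0.001, 0.001]
ft_force: [-1.7, -8.5, 1.5]
grip_width: 0.0797
time: 27.45
position: [0.5239, -0.1359, 0.0124]
tool_rot: [0.693, 0.72, 0.0, -0.0]
ft_force: [0.2, -0.5, -0.1]
grip_width: 0.0864
```

View pics/wrist12.png

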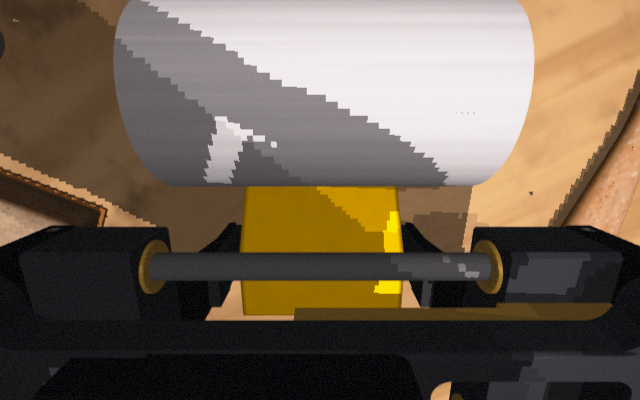

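The jaws are open and the wedge stays in place (320,225). Lifting straight up.

```bash
python3 -m inch '[{"ax":0,"ay":0,"az":0,"dx":0,"dy":0,"dz":-5,"gripper":100},{"ax":0,"ay":0,"az":0,"dx":0,"dy":0,"dz":-12,"gripper":100},{"ax":0,"ay":0,"az":0,"dx":0,"dy":0,"dz":-20,"gripper":100},{"ax":0,"ay":0,"az":0,"dx":0,"dy":0,"dz":-30,"gripper":100},{"ax":0,"ay":0,"az":0,"dx":0,"dy":0,"dz":-35,"gripper":100},{"ax":0,"ay":0,"az":0,"dx":0,"dy":0,"dz":-35,"gripper":100},{"ax":0,"ay":0,"az":0,"dx":-30,"dy":0,"dz":-30,"gripper":100},{"ax":0,"ay":0,"az":0,"dx":-40,"dy":0,"dz":0,"gripper":100}]'
python3 -m inch '[{"ax":0,"ay":0,"az":0,"dx":-40,"dy":0,"dz":0,"gripper":100},{"ax":0,"ay":0,"az":0,"dx":-45,"dy":0,"dz":0,"gripper":100},{"ax":0,"ay":0,"az":0,"dx":-45,"dy":0,"dz":0,"gripper":100},{"ax":0,"ay":0,"az":0,"dx":-45,"dy":0,"dz":0,"gripper":100},{"ax":0,"ay":0,"az":0,"dx":-40,"dy":0,"dz":0,"gripper":100},{"ax":0,"ay":0,"az":0,"dx":0,"dy":0,"dz":0,"gripper":100},{"ax":0,"ay":0,"az":0,"dx":0,"dy":0,"dz":0,"gripper":100}]'
python3 - <<'E'
from h import *
import fit
for n in('top','scene'):
    c=cam(n);save(c,n+'13.png'); fit.fits((n,),tubes=(('a',.055,.13),('b',-.02,.053),('c',-.12,-.026)))
    W=cloud(c).reshape(-1,3);hsv=cv2.cvtColor(c['img'],cv2.COLOR_RGB2HSV).reshape(-1,3)
    k=(W[:,0]>.4)&(W[:,0]<.65)&(W[:,1]>-.25)&(W[:,1]<-.05)&(W[:,2]>.038)&(W[:,2]<.055)&(hsv[:,0]>18)&(hsv[:,0]<36)&(hsv[:,1]>150)
    print('wedge top',[np.round(v,1) for v in cv2.minAreaRect((W[k][:,:2]*1000).astype(np.float32))],'ymin',np.percentile(W[k][:,1],[1,99]).round(4))
    k=(W[:,0]>.3)&(W[:,0]<.45)&(W[:,1]>.12)&(W[:,1]<.28)&(W[:,2]>.08)&(W[:,2]<.092)
    print('lid',cv2.minEnclosingCircle((W[k][:,:2]*1000).astype(np.float32)))
a=load('scene')['img'][110:300,140:460]; cv2.imwrite('pics/s13c.png',cv2.resize(a,None,fx=2.4,fy=2.4,interpolation=cv2.INTER_CUBIC)[...,::-1])
E
```

```text
time: 28.3
position: [0.5293, -0.2068, 0.1855]
tool_rot: [0.692, 0.722, 0.001, 0.005]
ft_force: [1.3, -0.2, -0.7]
grip_width: 0.0869
time: 29.0
position: [0.5344, -0.4218, 0.18]
tool_rot: [0.694, 0.72, 0.0, -0.0]
ft_force: [-0.9, 1.4, -0.2]
grip_width: 0.0869
top stop rect [array([504.2, 151. ]), array([149.4,  43.6]), np.float64(1.9)] 0.04719914698667482
top wedge rect [array([ 522.8, -117.8]), array([74.8, 33.6]), np.float64(2.4)]
   top [array([ 522.8, -130.4]), array([71.6,  7.9]), np.float64(3.3)] 0.04335651808792784
top a axis y@x=.51 0.0915 yaw(deg) -2.18 dz 0.0002 x range [0.4462 0.5726] res 0.0013
top b axis y@x=.51 0.0155 yaw(deg) -2.23 dz 0.0003 x range [0.4463 0.5739] res 0.0012
top c axis y@x=.51 -0.0606 yaw(deg) -2.15 dz 0.0004 x range [0.4594 0.586 ] res 0.0013
top lid ((352.1607360839844, 216.584716796875), 65.66165161132812) 0.08471947176717098
wedge top [array([ 524.7, -143.9]), array([78.2, 41.5]), np.float64(3.8)] ymin [-0.1639 -0.1239]
lid ((352.1607360839844, 216.584716796875), 65.66165161132812)
scene stop rect [array([504.7, 151. ]), array([151.7,  44. ]), np.float64(2.4)] 0.047081112108933953
scene wedge rect [array([ 525.3, -131.8]), array([82.8, 68.8]), np.float64(2.3)]
   top [array([ 525.7, -147.2]), array([82.1, 38.1]), np.float64(3.2)] 0.04448758237953976
scene a axis y@x=.51 0.0915 yaw(deg) -2.34 dz 0.0001 x range [0.4464 0.5743] res 0.0012
scene b axis y@x=.51 0.0155 yaw(deg) -2.18 dz 0.0003 x range [0.447  0.5751] res 0.0012
scene c axis y@x=.51 -0.0606 yaw(deg) -2.27 dz 0.0004 x range [0.4591 0.5875] res 0.0011
scene lid ((382.8784484863281, 192.11463928222656), 28.320077896118164) 0.0845158303439889
wedge top [array([ 524.9, -132.1]), array([82.1, 68.4]), np.float64(2.8)] ymin [-0.1662 -0.1249]
lid ((352.5473327636719, 217.97015380859375), 67.1314468383789)
```

View pics/s13c.png

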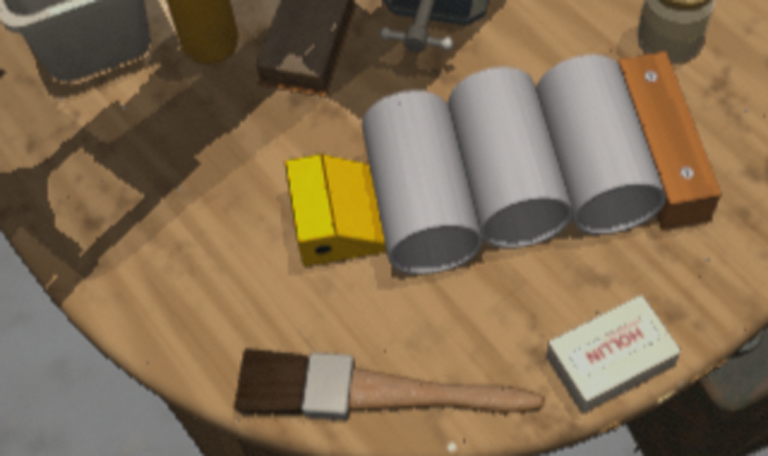

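View pics/top13.png

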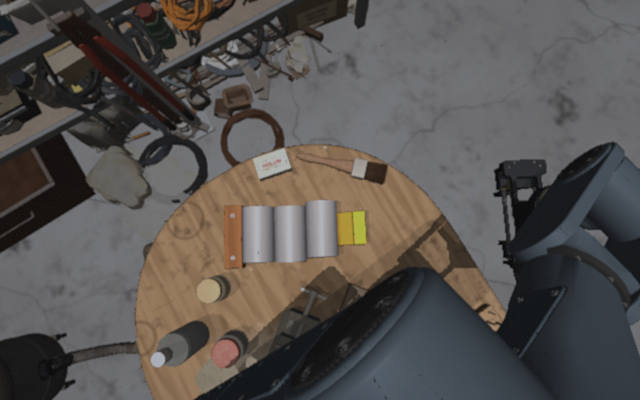

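The wedge's back face is at y -0.166, as predicted for a snug fit. The row is tight, the jar is upright, and the brush and carton haven't moved. Handing in.

```bash
python3 -c "
from rig import robot
print(robot.hand_in(), robot.get_obs()['time'])"
```

```text
the job is handed in; nothing more can be done
the job is handed in; nothing more can be done
```

The job is done and handed in at about 29 s. The jar stands upright out of the way, and the three tubes are locked between the stop and the wedge.

- **Jar:** I moved it to about x 0.383, y 0.192. It was standing there in the last pictures.
- **Row:** I rolled tube c up with both fingers behind it until it sat square against tube b. The final check put the tube axes 76 mm apart, all turned about 2.2° like the stop, and the row stayed put after release.
- **Wedge:** I gripped it by its sides and slid it in thin edge first until it pushed back with about 8.5 N. Its back face is at y -0.166, where a snug fit puts it. It is square to the tube to within about 1° and within 2 mm of the tube's middle.
- **Brush and carton:** they look unmoved in the last pictures. I checked them by eye and did not measure them again.

**Tube c offset:** tube c sits about 9 mm further along its length (away from the robot) than the other two, because it was crooked while it rolled. I left it that way and centred the wedge on where the tube lies.

No other check failed. The top view gave no usable lid position for the jar in the later pictures because other objects fell in the search area, so its final position comes from the scene camera.

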